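# Put the balance weights back in their slide-top case

## Task

Weighing is finished: put the four brass weights away in their wooden case. Slide the clear cover back, take each weight by its knob and set it down, upright and without dropping it or tipping it over, at the bottom of the well that was bored for its size (largest weight in the widest well, and so on down to the smallest), then slide the cover fully shut.

Things in the scene. Friction and masses are not known exactly. Their poses are not given: they have to be found in the camera images.
- mid_large (a point): Centre (half-way up) of the largest of the four loose brass weights: a round body 36 mm in diameter and 39 mm tall, a neck 4 mm high and on top a round knob 17 mm across and 13 mm high; 56 mm tall in all, so the top of the knob is 28 mm above this point and the underside 28 mm below it. It stands upright on the bench; its z axis points up through the knob, its yaw means nothing.
- mid_medium (a point): Centre (half-way up) of the second largest of the four loose brass weights: a round body 29 mm in diameter and 32 mm tall, a neck 3 mm high and on top a round knob 15 mm across and 12 mm high; 47 mm tall in all, so the top of the knob is 23.5 mm above this point and the underside 23.5 mm below it. It stands upright on the bench; its z axis points up through the knob, its yaw means nothing.
- mid_small (a point): Centre (half-way up) of the second smallest of the four loose brass weights: a round body 22 mm in diameter and 23 mm tall, a neck 3 mm high and on top a round knob 13 mm across and 12 mm high; 38 mm tall in all, so the top of the knob is 19 mm above this point and the underside 19 mm below it. It stands upright on the bench; its z axis points up through the knob, its yaw means nothing.
- mid_tiny (a point): Centre (half-way up) of the smallest of the four loose brass weights: a round body 15 mm in diameter and 14 mm tall, a neck 3 mm high and on top a round knob 11 mm across and 11 mm high; 28 mm tall in all, so the top of the knob is 14 mm above this point and the underside 14 mm below it. It stands upright on the bench; its z axis points up through the knob, its yaw means nothing.
- well_large (a point): Centre of the mouth of the well for the largest weight: a round flat-bottomed hole (dark felt floor) 42 mm in diameter and 34 mm deep, its edge chamfered 3 mm, in the middle of a light wooden insert block 64 mm square; the point lies level with the block's top face, 44 mm above the bench. Seated, the weight stands 22 mm out of the well. z up; x and y run along the case's sides, y being the way the cover opens.
- well_medium (a point): Centre of the mouth of the well for the second largest weight: a round flat-bottomed hole (dark felt floor) 35 mm in diameter and 25 mm deep, its edge chamfered 3 mm, in the middle of a light wooden insert block 64 mm square; the point lies level with the block's top face, 44 mm above the bench. Seated, the weight stands 22 mm out of the well. z up; x and y run along the case's sides, y being the way the cover opens.
- well_small (a point): Centre of the mouth of the well for the second smallest weight: a round flat-bottomed hole (dark felt floor) 28 mm in diameter and 18 mm deep, its edge chamfered 3 mm, in the middle of a light wooden insert block 64 mm square; the point lies level with the block's top face, 44 mm above the bench. Seated, the weight stands 20 mm out of the well. z up; x and y run along the case's sides, y being the way the cover opens.
- well_tiny (a point): Centre of the mouth of the well for the smallest weight: a round flat-bottomed hole (dark felt floor) 21 mm in diameter and 10 mm deep, its edge chamfered 3 mm, in the middle of a light wooden insert block 64 mm square; the point lies level with the block's top face, 44 mm above the bench. Seated, the weight stands 18 mm out of the well. z up; x and y run along the case's sides, y being the way the cover opens.
- cover (a joint): How far the case's clear cover is slid open, in m: 0 shut, 0.134 fully open (stops at both), when all four wells are free. It slides level in grooves, stays where left, takes about 1 N. Case: brown wood, 146 (x) by 144 mm (y), fixed; side walls 78 mm high, 34 mm above the insert blocks; wells 64 mm apart, two by two, 32 mm from the inside of the walls. Open, the cover reaches 143 mm beyond the case.
- cover_grip (a point): Centre of the dark wooden grip bar on the clear cover, moving with it: 12 mm thick along the slide (y), 60 mm long across it (x), 20 mm high; 10 mm below the bar's top and 10 mm above the cover plate, 83 mm above the bench. Its y axis is the way the cover opens (roughly to the robot's left), z up. With the cover shut it is over the middle of the case.
Not all that is in view belongs to the job. What is shaped like the part that bears mid_medium but green, pink or purple is not meant.

How it is judged:
By the outcome, as a careful person would: the job done as asked, in the order asked, and still so for the second after the job is handed in, with the robot touching nothing.
It also fails if it takes over 112 s, if anything falls off the work surface, if the arm or the gripper's body presses on something with over 40 N, if the wrist force passes 120 N, or if a joint passes its speed limit or range.

## Robot

A 6-joint arm with a two-finger parallel gripper is mounted at the origin on a cart in front of the work surface, level with it; the furniture and walls round the work are solid. World frame = base frame: x ahead of the robot, y to its left, z up, the work surface at z = 0. Lengths are in mm, angles in degrees, forces in N, time in s.
With the tool pointing down it reaches from about 275 to 775 mm from the base axis. Payload 14.6 kg.
Tool frame: the origin (TCP) lies at the very end of the fingers, on their centre line; the grasp point (between the pads) lies 19 mm behind it; y points along the fingers, x is the direction in which the jaws open and shut, and the axes are right-handed (so a half turn about y gives the same grasp; the last joint's range is limited). The gripper opens to 85 mm and grips with 20 to 120 N. Pads are 22 mm wide; open, the fingers measure 114 mm over their backs; the gripper's body (76 mm by 85 mm) begins 54 mm behind the grasp point. The pads swing forward as they close: fully open they stand 13 mm farther back than shut.
Start: joints at [64.67, 15.075, -2.767, 72.158, 0, 81.102], TCP at [148.519, 503.558, 231.278] pointing down, gripper open.
Joint ranges: [-151.79, 151.79], [-50.71, 97.33], [-67.44, 78.34], [-121.81, 120.89], [-77.56, 73.72], [-180, 180]. Speed limits (degrees/s): [108.29, 108.29, 147.25, 159.86, 180, 180].

## Interface

Orientations are given as a 3x3 rotation matrix whose columns are the frame's x, y, z axes.
In Python, from bench import env gives the robot as it stands.
- The arm moves only by the tool arm_command, never from a script. Its argument "steps" is a list of rows, each an object of numbers: "ax", "ay", "az": the turn, a rotation vector about the tool's x, y, z each as a share of pi rad, from -1 to 1; "tx", "ty", "tz": the shift along the tool's x, y, z each as a share of 0.25 m, from -1 to 1; "claw": the closure, from -1 (fully open) to 1 (shut), so that 0 is half open. In form: [{"ax": .., "ay": .., "az": .., "tx": .., "ty": .., "tz": .., "claw": ..}, ...]. A call has 1 to 20 rows; each row is the pose to reach, as a shift and turn from the pose measured when the call began, along the tool's axes at that moment, turning the shorter way round; what a row does not reach only later rows make up. A row lasts 1/12 s, in which the tool goes at most 41.7 mm and 7.16 degrees, less where a joint would pass 70% of its speed; a pose out of reach is approached as far as the arm can. A call with a number of a shift or a turn outside -1 to 1 is refused whole. A call with a gripper value outside its range is refused whole. The fingers move at their own pace and stop on an object; "grip_force" is the grip in N (left out, the last holds). Time passes only in rows, so rows that repeat a pose let the fingers close. It gives the time, the measured TCP pose, the force and the opening at its end, in the units of the state.
- env.observe(): the state, without advancing time (a new reading comes with each control period).
- env.read_camera(name): name is "side" or "top" or "wrist"; returns a dict with "frame" (384x512x3 uint8, red, green, blue), "intrinsics" (3x3 intrinsics, pixels), "cam_to_world" (4x4, takes a point from camera to world coordinates); the wrist camera has in their place "mount" (4x4, takes a point from camera to tool coordinates, whose origin is the TCP and whose axes are the tool frame's). Camera axes: x right, y down, z forward; pixel columns grow to the right and rows downward; lengths in mm; the calibration is good to about 2 mm. A picture is of the moment at which its call begins: read the wrist's pose just before it. There is no depth.
- env.finish_job(): hands the job in, once; it reports no verdict.
Trained networks look in a picture, given as the dict that the camera call returned (one of the last four; its "shot" number tells which), for a name from the list of things; names that differ only in an ending like _2 or _b are one class to them, and where a whole thing is asked for, a point or a joint stands for the part that bears it (a point fixed in the world has none). Each returns a list of dicts, best first, with "conf" (0 to 1); they miss things now and then, are a little off and sometimes report something else, mostly with a low value. They report only what shows in the picture. A call takes as long as a camera call. They do not tell look-alikes from the thing itself.
- env.search_frame(picture, name): "box" ([left, top, width, height] in pixels, round what is visible of it).
The state is a dict: "time_s": time; "q": joint angles; "dq": joint speeds; "joint_efforts": joint torques, N m; "eef_pos": TCP position; "ee_rot": TCP orientation; "ft_force": force on the tool from outside, world axes, zero at the start; "moment": the same for the moment, N m; "opening": opening from 0.0 (shut) to 1.0 (fully open).
Only numpy, scipy, OpenCV 4.12 (cv2) and the standard library are available. Lean on these libraries where they do the work, as an engineer would, in place of code of your own. Each camera call takes 0.05 s, during which the arm holds its last target.

## Working session

There is one attempt and no reset: what is moved stays moved. The work goes in short steps, Python scripts to look and compute and a tool call to move; the robot and the scene stay as the last step left them, time stands still between calls to the robot, and variables do not carry over. Pictures are saved under pics/ and viewed, and the job is handed in when it is done.

Besides the shell and the picture viewer there is one more tool, called after "Emit:" by a JSON object that holds its "api" and its "payload". arm_command: Moves the arm, as the interface text tells. Shift numbers are shares of 0.25 m and turn numbers shares of pi rad, none past 1 either way. Its arguments: {"type":"object","properties":{"steps":{"type":"array"},"grip_force":{"type":"number"}},"required":["steps"]}

```bash
ls; mkdir -p pics; python3 - <<'E'
from bench import env
import cv2,numpy as np
o=env.observe(); print(o)
for n in ("side","top","wrist"):
    p=env.read_camera(n); cv2.imwrite(f"pics/a_{n}.png",p["frame"][:,:,::-1])
    print(n,p["intrinsics"].tolist(),np.round(p.get("cam_to_world",p.get("mount")),3).tolist())
    for t in ("mid_large","mid_medium","mid_small","mid_tiny","well_large","well_medium","well_small","well_tiny","cover_grip","cover"):
        print(t,[(np.round(d["box"]).tolist(),round(d["conf"],2)) for d in env.search_frame(p,t)] )
E
```

```text
pics
{'time_s': 0.0, 'q': array([ 6.46717954e+01,  1.50983531e+01, -2.80499217e+00,  7.21561627e+01,
       -7.05066783e-04,  8.11041921e+01]), 'dq': array([ 0.01664311, -0.0195485 , -0.027148  ,  0.01496114, -0.00352929,
        0.02304003]), 'joint_efforts': array([-2.47622331e-03, -6.37609291e+01,  3.84585643e+01,  1.31758663e-02,
       -1.32161576e-04,  1.59058294e-05]), 'eef_pos': array([148.38602494, 503.31236943, 230.82156227]), 'ee_rot': array([[ 2.82883606e-01, -4.33197797e-04, -9.59154147e-01],
       [ 9.59153694e-01, -9.44035595e-04,  2.82883899e-01],
       [-1.02802034e-03, -9.99999461e-01,  1.48451074e-04]]), 'ft_force': array([ 0.30106894, -0.21044443,  0.13343156]), 'moment': array([-0.00894633, -0.02973266,  0.00286158]), 'opening': 0.9976948509406115}
side [[460.0195935824482, 0.0, 259.6505908896481], [0.0, 460.0195935824482, 192.51629621940575], [0.0, 0.0, 1.0]] [[0.895, -0.195, 0.402, 103.946], [-0.447, -0.419, 0.791, -836.82], [0.015, -0.887, -0.462, 547.786], [0.0, 0.0, 0.0, 1.0]]
mid_large [([288.0, 221.0, 22.0, 23.0], 0.7), ([230.0, 152.0, 62.0, 30.0], 0.52)
[... 697 characters left out ...]
, 17.0], 0.63)]
mid_medium [([302.0, 205.0, 10.0, 9.0], 0.68), ([345.0, 230.0, 15.0, 8.0], 0.66), ([259.0, 212.0, 12.0, 9.0], 0.45)]
mid_small [([173.0, 235.0, 12.0, 7.0], 0.6)]
mid_tiny []
well_large []
well_medium []
well_small []
well_tiny []
cover_grip [([187.0, 137.0, 57.0, 52.0], 0.87)]
cover [([187.0, 138.0, 59.0, 48.0], 0.97)]
wrist [[328.8934695364184, 0.0, 252.58635597672728], [0.0, 328.8934695364184, 187.7192879165426], [0.0, 0.0, 1.0]] [[1.0, -0.001, -0.0, 0.519], [-0.0, -0.298, 0.954, -143.416], [-0.001, -0.954, -0.298, 75.963], [0.0, 0.0, 0.0, 1.0]]
mid_large []
mid_medium []
mid_small []
mid_tiny []
well_large []
well_medium []
well_small []
well_tiny []
cover_grip []
cover []
```

```bash
python3 - <<'E'
import cv2
t=cv2.imread("pics/a_top.png")[110:280,130:400]; s=cv2.imread("pics/a_side.png")[110:340,120:400]
cv2.imwrite("pics/b_top.png",cv2.resize(t,None,fx=2.95,fy=2.95,interpolation=cv2.INTER_CUBIC))
cv2.imwrite("pics/b_side.png",cv2.resize(s,None,fx=2.6,fy=2.6,interpolation=cv2.INTER_CUBIC))
E
```

```text
(no output)
```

View pics/b_top.png

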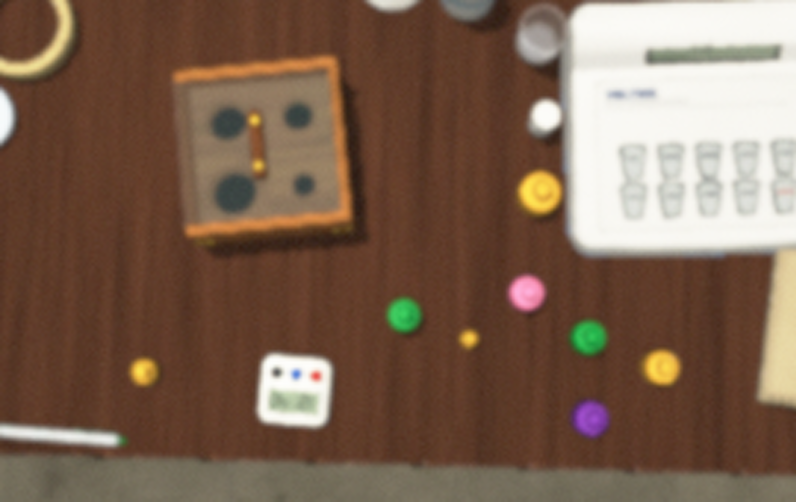

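View pics/b_side.png

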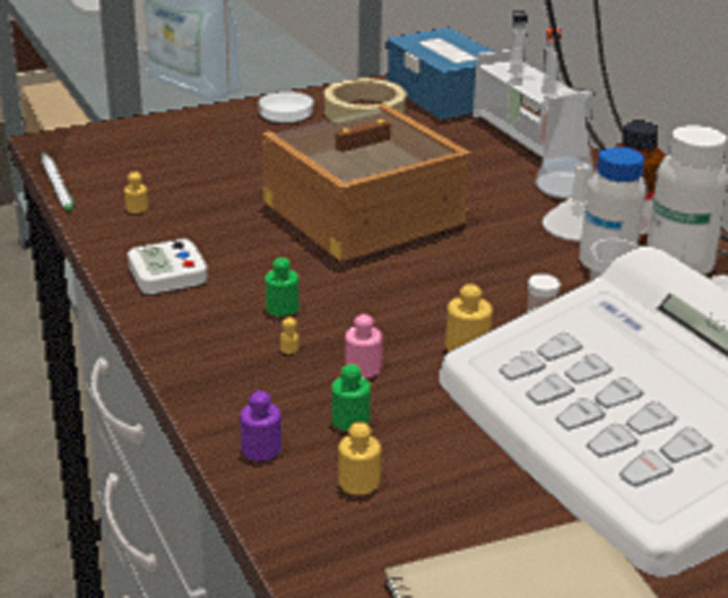

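View pics/a_top.png

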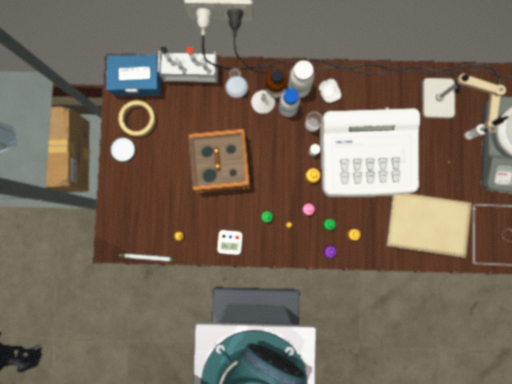

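View pics/a_wrist.png

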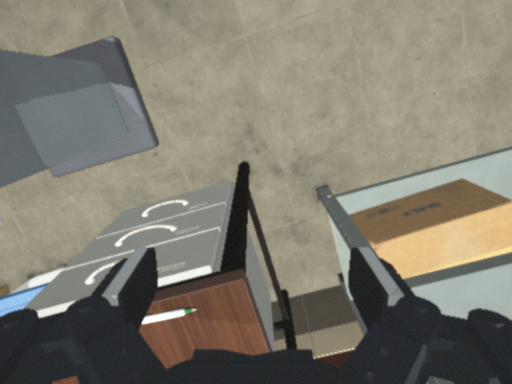

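Top view: the brass weights are large (313,175), medium (354,235), tiny (289,225) and small (179,236). The look-alikes are green (267,217) and (330,224), pink (308,209) and purple (330,252), so I choose the yellow-brass ones. The case is at (218,160) with its grip bar in the middle. Through the cover, the wells are: large lower-left, medium upper-left, small upper-right, tiny lower-right.

```bash
cat > h.py <<'E'
from bench import env
import cv2,numpy as np
H={'large':56,'medium':47,'small':38,'tiny':28}
def rays(p,uv,T=None):
    K=p["intrinsics"]; T=p["cam_to_world"] if T is None else T
    d=np.linalg.inv(K)@np.array([uv[0],uv[1],1.0]); return T[:3,3],T[:3,:3]@d
def onz(p,uv,z,T=None):
    o,d=rays(p,uv,T); return (o+d*(z-o[2])/d[2])
def proj(p,X,T=None):
    T=p["cam_to_world"] if T is None else T
    c=T[:3,:3].T@(np.asarray(X,float)-T[:3,3]); v=p["intrinsics"]@c; return v[:2]/v[2]
def wristT(p,o):
    T=np.eye(4);T[:3,:3]=o["ee_rot"];T[:3,3]=o["eef_pos"];return T@p["mount"]
def blobs(img,lo,hi,amin=15):
    hsv=cv2.cvtColor(img,cv2.COLOR_RGB2HSV);m=cv2.inRange(hsv,lo,hi)
    n,l,s,c=cv2.connectedComponentsWithStats(m)
    return [(c[i],s[i]) for i in range(1,n) if s[i,4]>=amin]
def go(pos,yaw,o=None):
    """row numbers for target TCP pos (mm), yaw (deg) pointing down"""
    from scipy.spatial.transform import Rotation as R
    o=o or env.observe(); Rc=o["ee_rot"]; a=np.radians(yaw)
    Rt=np.array([[np.cos(a),0,-np.sin(a)],[np.sin(a),0,np.cos(a)],[0,-1,0]])
    t=Rc.T@(np.array(pos)-o["eef_pos"])/250; r=R.from_matrix(Rc.T@Rt).as_rotvec()/np.pi
    return "ax %.4f ay %.4f az %.4f | tx %.4f ty %.4f tz %.4f  dist %.0f ang %.0f"%(*r,*t,np.linalg.norm(t)*250,np.linalg.norm(r)*180)
E
python3 - <<'E'
from h import *
p=env.read_camera("top");q=env.read_camera("side")
print("top");B=blobs(p["frame"],(18,120,120),(32,255,255),10)
for c,s in B: print(np.round(c,1),s, [np.round(onz(p,c,z)[:2]) for z in (14,28)])
print("side")
for c,s in blobs(q["frame"],(18,120,100),(32,255,255),10): print(np.round(c,1),s)
# well dark blobs
print("dark")
g=p["frame"]
hsv=cv2.cvtColor(g,cv2.COLOR_RGB2HSV)[130:195,185:255]
m=cv2.inRange(hsv,(0,0,0),(180,255,85)); n,l,s,c=cv2.connectedComponentsWithStats(m)
for i in range(1,n): 
    if s[i,4]>8: cc=c[i]+[185,130];print(np.round(cc,1),s[i,4],np.round(onz(p,cc,35)))
E
```

```text
top
[ 59.  145.9] [ 49 138  20  16 263] [array([617., 551.]), array([614., 545.])]
[216.  150.5] [214 149   5   4  16] [array([615., 120.]), array([612., 119.])]
[217.4 165.6] [216 164   4   4  13] [array([574., 115.]), array([571., 114.])]
[312.3 175. ] [305 168  15  15 179] [array([ 554., -143.]), array([ 552., -141.])]
[288.5 224.5] [286 222   6   6  32] [array([419., -81.]), array([418., -80.])]
[353.5 234.4] [347 228  13  13 127] [array([ 397., -255.]), array([ 397., -252.])]
[178.5 235.5] [174 231  10  10  68] [array([382., 213.]), array([382., 211.])]
side
[171.7 184.2] [168 176   9  16 107]
[222.6 184.9] [221 182   4   7  17]
[248.4 204.9] [247 201   4   8  24]
[299.3 231.3] [291 219  18  26 305]
[230.9 239.1] [228 232   7  14  78]
[257.8 286.5] [250 272  17  28 365]
dark
[239.1 177.8] 533 [539.  54.  35.]
[207.  151.4] 85 [608. 142.  35.]
[230.6 148.9] 46 [616.  79.  35.]
[209.2 175.1] 122 [544. 134.  35.]
[232.6 172.2] 25 [553.  72.  35.]
```

```bash
python3 - <<'E'
from h import *
p=env.read_camera("top")
a=onz(p,(216,150.5),92);b=onz(p,(217.4,165.6),92);print(a,b,(a+b)/2,np.degrees(np.arctan2(*(a-b)[1::-1])))
print(go((400,300,220),97.3));print(go((590,109,190),97.3))
E
```

```text
[600.45881127 112.78023759  92.        ] [561.64044273 107.89930326  92.        ] [581.049627   110.33977043  92.        ] 7.1666322332874675
ax -0.0000 ay -0.1319 az -0.0000 | tx -0.4963 ty 0.0451 tz -1.1952  dist 324 ang 24
ax -0.0000 ay -0.1319 az -0.0000 | tx -1.0141 ty 0.1651 tz -2.1403  dist 594 ang 24
```

Emit:
{"api": "arm_command", "payload": {"steps": [{"ax":0,"ay":-0.132,"az":0,"tx":-0.5,"ty":0.04,"tz":-1,"claw":-1},{"ax":0,"ay":-0.132,"az":0,"tx":-0.5,"ty":0.04,"tz":-1,"claw":-1},{"ax":0,"ay":-0.132,"az":0,"tx":-0.5,"ty":0.04,"tz":-1,"claw":-1},{"ax":0,"ay":-0.132,"az":0,"tx":-0.5,"ty":0.04,"tz":-1,"claw":-1},{"ax":0,"ay":-0.132,"az":0,"tx":-0.5,"ty":0.04,"tz":-1,"claw":-1},{"ax":0,"ay":-0.132,"az":0,"tx":-0.5,"ty":0.04,"tz":-1,"claw":-1},{"ax":0,"ay":-0.132,"az":0,"tx":-0.5,"ty":0.04,"tz":-1,"claw":-1},{"ax":0,"ay":-0.132,"az":0,"tx":-0.5,"ty":0.04,"tz":-1,"claw":-1}]}}

```text
time_s: 2.47
eef_pos: [357.0, 309.1, 221.0]
ee_rot: [[-0.122, 0.001, -0.992], [0.992, -0.001, -0.122], [-0.001, -1.0, -0.001]]
ft_force: [-0.9, 1.0, -0.9]
opening: 0.998
```

```bash
python3 - <<'E'
from h import *
print(go((570,111,190),97.3))
E
```

```text
ax 0.0003 ay -0.0015 az -0.0004 | tx -0.8906 ty 0.1258 tz -0.7486  dist 293 ang 0
```

Emit:
{"api": "arm_command", "payload": {"steps": [{"ax":0,"ay":0,"az":0,"tx":-0.89,"ty":0.126,"tz":-0.75,"claw":0},{"ax":0,"ay":0,"az":0,"tx":-0.89,"ty":0.126,"tz":-0.75,"claw":0},{"ax":0,"ay":0,"az":0,"tx":-0.89,"ty":0.126,"tz":-0.75,"claw":0},{"ax":0,"ay":0,"az":0,"tx":-0.89,"ty":0.126,"tz":-0.75,"claw":0},{"ax":0,"ay":0,"az":0,"tx":-0.89,"ty":0.126,"tz":-0.75,"claw":0},{"ax":0,"ay":0,"az":0,"tx":-0.89,"ty":0.126,"tz":-0.75,"claw":0},{"ax":0,"ay":0,"az":0,"tx":-0.89,"ty":0.126,"tz":-0.75,"claw":0},{"ax":0,"ay":0,"az":0,"tx":-0.89,"ty":0.126,"tz":-0.75,"claw":0},{"ax":0,"ay":0,"az":0,"tx":-0.89,"ty":0.126,"tz":-0.75,"claw":0},{"ax":0,"ay":0,"az":0,"tx":-0.89,"ty":0.126,"tz":-0.75,"claw":0}]}}

```text
time_s: 3.3
eef_pos: [570.0, 111.2, 189.7]
ee_rot: [[-0.122, 0.0, -0.993], [0.993, -0.001, -0.122], [-0.001, -1.0, -0.0]]
ft_force: [-0.2, 0.4, 0.7]
opening: 0.501
```

```bash
python3 - <<'E'
from h import *
o=env.observe();p=env.read_camera("wrist");T=wristT(p,o)
cv2.imwrite("pics/c_w.png",p["frame"][:,:,::-1]); print(o["opening"],o["eef_pos"])
for X in ([581,110,83],[544,134,44],[608,142,44],[616,79,44],[553,72,44]): print(X,proj(p,X,T))
E
```

```text
0.5008486943070152 [570.03972036 111.22741635 189.71339381]
[581, 110, 83] [249.10513084 197.5263138 ]
[544, 134, 44] [281.36963121 147.08555329]
[608, 142, 44] [279.78809143 214.71532864]
[616, 79, 44] [212.62777109 215.0086693 ]
[553, 72, 44] [210.80452803 148.66994984]
```

View pics/c_w.png

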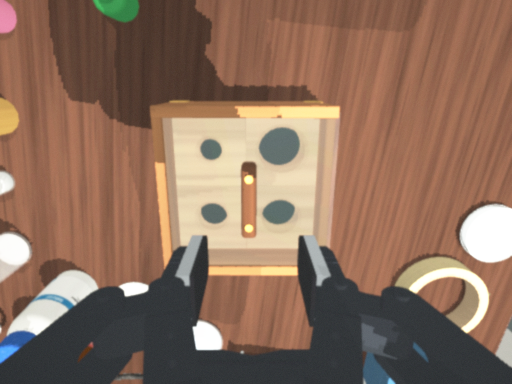

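The wrist view shows the case. The bar caps are at (249,180) and (249,229). The wells are tiny (211,149), large (279,146), small (214,213) and medium (279,212), all within about 2 px of the top-camera estimates.

```bash
python3 - <<'E'
from h import *
o=env.observe();p=env.read_camera("wrist");T=wristT(p,o)
a=onz(p,(249,180),93.,T);b=onz(p,(249,229),93.,T);print(a,b,(a+b)/2)
hsv=cv2.cvtColor(p["frame"],cv2.COLOR_RGB2HSV)
m=cv2.inRange(hsv,(18,100,180),(32,255,255))[160:250,235:265];n,l,s,c=cv2.connectedComponentsWithStats(m);print([(c[i]+[235,160],s[i,4]) for i in range(1,n)])
c=(a+b)/2
print(go((c[0],c[1],110),97.1)); print(go((c[0],c[1],78),97.1))
E
```

```text
[563.33512753 108.54557096  93.        ] [603.69468695 113.37807629  93.        ] [583.51490724 110.96182363  93.        ]
[(array([247.44, 179.32]), np.int32(25)), (array([247.56521739, 228.13043478]), np.int32(23))]
ax 0.0003 ay -0.0001 az -0.0003 | tx -0.0113 ty 0.3211 tz -0.0546  dist 81 ang 0
ax 0.0003 ay -0.0001 az -0.0003 | tx -0.0112 ty 0.4491 tz -0.0545  dist 113 ang 0
```

Emit:
{"api": "arm_command", "payload": {"steps": [{"ax":0,"ay":0,"az":0,"tx":-0.01,"ty":0.3,"tz":-0.05,"claw":0},{"ax":0,"ay":0,"az":0,"tx":-0.01,"ty":0.45,"tz":-0.05,"claw":0},{"ax":0,"ay":0,"az":0,"tx":-0.01,"ty":0.45,"tz":-0.05,"claw":0},{"ax":0,"ay":0,"az":0,"tx":-0.01,"ty":0.45,"tz":-0.05,"claw":0},{"ax":0,"ay":0,"az":0,"tx":-0.01,"ty":0.45,"tz":-0.05,"claw":0},{"ax":0,"ay":0,"az":0,"tx":-0.01,"ty":0.45,"tz":-0.05,"claw":1},{"ax":0,"ay":0,"az":0,"tx":-0.01,"ty":0.45,"tz":-0.05,"claw":1},{"ax":0,"ay":0,"az":0,"tx":-0.01,"ty":0.45,"tz":-0.05,"claw":1},{"ax":0,"ay":0,"az":0,"tx":-0.01,"ty":0.45,"tz":-0.05,"claw":1},{"ax":0,"ay":0,"az":0,"tx":-0.01,"ty":0.45,"tz":-0.05,"claw":1},{"ax":0,"ay":0,"az":0,"tx":-0.01,"ty":0.45,"tz":-0.05,"claw":1}], "grip_force": 20}}

```text
time_s: 4.32
eef_pos: [583.2, 111.4, 80.0]
ee_rot: [[-0.123, 0.004, -0.992], [0.992, -0.0, -0.123], [-0.001, -1.0, -0.004]]
ft_force: [-2.0, 0.2, 10.1]
opening: 0.135
```

Emit:
{"api": "arm_command", "payload": {"steps": [{"ax":0,"ay":0,"az":0,"tx":0.05,"ty":-0.006,"tz":0,"claw":1},{"ax":0,"ay":0,"az":0,"tx":0.13,"ty":-0.006,"tz":0,"claw":1},{"ax":0,"ay":0,"az":0,"tx":0.21,"ty":-0.006,"tz":0,"claw":1},{"ax":0,"ay":0,"az":0,"tx":0.29,"ty":-0.006,"tz":0,"claw":1},{"ax":0,"ay":0,"az":0,"tx":0.37,"ty":-0.006,"tz":0,"claw":1},{"ax":0,"ay":0,"az":0,"tx":0.44,"ty":-0.006,"tz":0,"claw":1},{"ax":0,"ay":0,"az":0,"tx":0.49,"ty":-0.006,"tz":0,"claw":1},{"ax":0,"ay":0,"az":0,"tx":0.52,"ty":-0.006,"tz":0,"claw":1},{"ax":0,"ay":0,"az":0,"tx":0.536,"ty":-0.006,"tz":0,"claw":1},{"ax":0,"ay":0,"az":0,"tx":0.536,"ty":-0.006,"tz":0,"claw":1},{"ax":0,"ay":0,"az":0,"tx":0.536,"ty":-0.006,"tz":0,"claw":1}]}}

```text
time_s: 5.23
eef_pos: [567.3, 240.7, 81.9]
ee_rot: [[-0.121, 0.006, -0.993], [0.993, -0.008, -0.121], [-0.009, -1.0, -0.005]]
ft_force: [3.9, -25.2, -1.8]
opening: 0.134
```

Emit:
{"api": "arm_command", "payload": {"steps": [{"ax":0,"ay":0,"az":0,"tx":0,"ty":0,"tz":0,"claw":0},{"ax":0,"ay":0,"az":0,"tx":0,"ty":0,"tz":0,"claw":0},{"ax":0,"ay":0,"az":0,"tx":0,"ty":0,"tz":0,"claw":0},{"ax":0,"ay":0,"az":0,"tx":0,"ty":-0.2,"tz":0,"claw":0},{"ax":0,"ay":0,"az":0,"tx":-0.2,"ty":-0.45,"tz":0.1,"claw":0},{"ax":0,"ay":0,"az":0,"tx":-0.4,"ty":-0.45,"tz":0.15,"claw":0},{"ax":0,"ay":0,"az":0,"tx":-0.4,"ty":-0.45,"tz":0.15,"claw":0},{"ax":0,"ay":0,"az":0,"tx":-0.4,"ty":-0.45,"tz":0.15,"claw":0},{"ax":0,"ay":0,"az":0,"tx":-0.4,"ty":-0.45,"tz":0.15,"claw":0},{"ax":0,"ay":0,"az":0,"tx":-0.4,"ty":-0.45,"tz":0.15,"claw":0}]}}

```text
time_s: 6.07
eef_pos: [541.7, 138.1, 195.2]
ee_rot: [[-0.12, 0.006, -0.993], [0.993, -0.007, -0.12], [-0.008, -1.0, -0.005]]
ft_force: [-0.5, 0.3, -0.9]
opening: 0.499
```

```bash
python3 - <<'E'
from h import *
o=env.observe();p=env.read_camera("wrist");T=wristT(p,o)
cv2.imwrite("pics/d_w.png",p["frame"][:,:,::-1]); print(o["eef_pos"],o["ft_force"])
for X in ([544,134,44],[608,142,44],[616,79,44],[553,72,44]): print(X,proj(p,X,T))
for t in ("well_large","well_medium","well_small","well_tiny","cover_grip"):
    print(t,[(d["box"],d["conf"]) for d in env.search_frame(p,t)])
E
```

```text
[541.66299136 138.09757891 195.2434683 ] [-0.48559209  0.26180472 -0.85341926]
[544, 134, 44] [248.82760953 171.87287679]
[608, 142, 44] [249.33077969 235.25919901]
[616, 79, 44] [184.94563047 235.39894816]
[553, 72, 44] [181.32753867 173.30613028]
well_large [([212.3, 145.2, 72.7, 62.8], 0.86)]
well_medium [([214.2, 203.9, 71.0, 64.1], 0.89)]
well_small [([150.2, 204.9, 67.5, 62.4], 0.64)]
well_tiny [([141.1, 147.5, 72.5, 60.3], 0.87)]
cover_grip []
```

View pics/d_w.png

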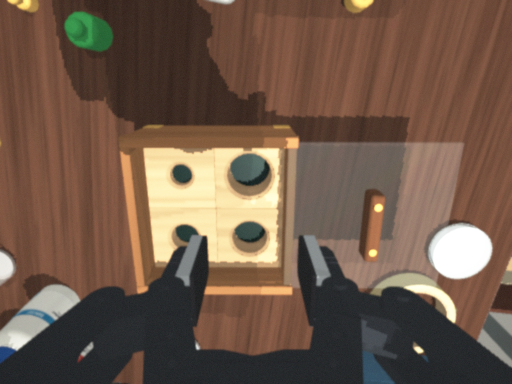

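Cover is open: its clear plate now lies right of the case and all four wells are uncovered. Fitting the well mouths precisely.

```bash
cat > wells.py <<'E'
from h import *
def model(c,yaw):
    a=np.radians(yaw);ex=np.array([np.cos(a),np.sin(a)]);ey=np.array([-ex[1],ex[0]])
    return {'large':c-32*ex+32*ey,'medium':c+32*ex+32*ey,'small':c+32*ex-32*ey,'tiny':c-32*ex-32*ey}
D={'large':42,'medium':35,'small':28,'tiny':21}
def draw(p,T,c,yaw,fn,box,f):
    x0,y0,x1,y1=box
    im=cv2.resize(p["frame"][y0:y1,x0:x1,::-1],None,fx=f,fy=f,interpolation=cv2.INTER_CUBIC)
    for k,w in model(np.array(c,float),yaw).items():
        for dd,col in((D[k],(0,0,255)),(D[k]+6,(0,255,0))):
            z=41 if dd==D[k] else 44
            pts=np.array([(proj(p,[w[0]+dd/2*np.cos(t),w[1]+dd/2*np.sin(t),z],T)-[x0,y0]+.5)*f-.5 for t in np.linspace(0,6.283,60)])
            cv2.polylines(im,[np.int32(np.round(pts))],True,col,1)
    cv2.imwrite(fn,im)
E
python3 - <<'E'
from wells import *
o=env.observe();p=env.read_camera("wrist");T=wristT(p,o);np.save("T.npy",T)
cv2.imwrite("pics/e0.png",cv2.resize(p["frame"][120:300,120:310,::-1],None,fx=4,fy=4,interpolation=cv2.INTER_CUBIC)[:, :760])
draw(p,T,(580.5,107),7.1,"pics/e1.png",(120,140,300,280),4)
print(onz(p,(216,208),44,T))
E
```

```text
[582.56394704 107.47142409  44.        ]
```

View pics/e1.png

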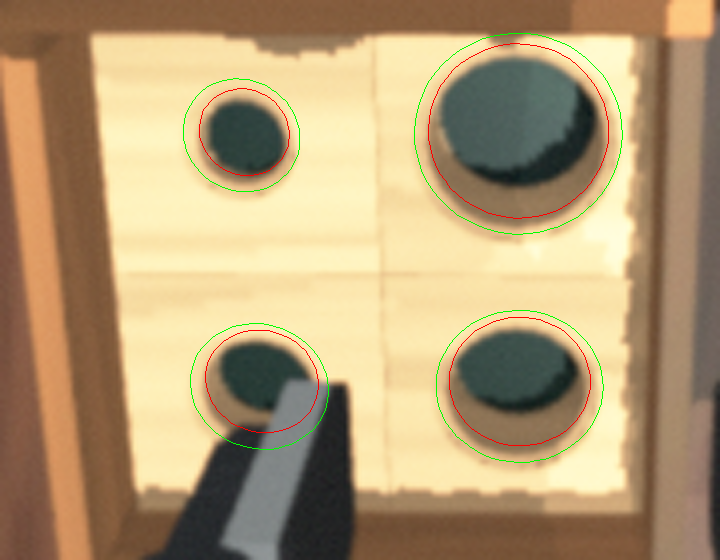

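```bash
python3 - <<'E'
from wells import *
o=env.observe();p=env.read_camera("wrist");T=wristT(p,o)
draw(p,T,(582.5,107),7.1,"pics/e2.png",(120,140,300,280),4)
for uv in ((120+110/4,140+270/4),(120+630/4,140+275/4),(120+376/4,140+40/4),(120+387/4,140+488/4)): print(onz(p,uv,44,T))
E
```

```text
[590.32743821  42.11989388  44.        ]
[576.086591   165.74631825  44.        ]
[526.91622696 100.57365224  44.        ]
[640.71910777 113.21013773  44.        ]
```

View pics/e2.png

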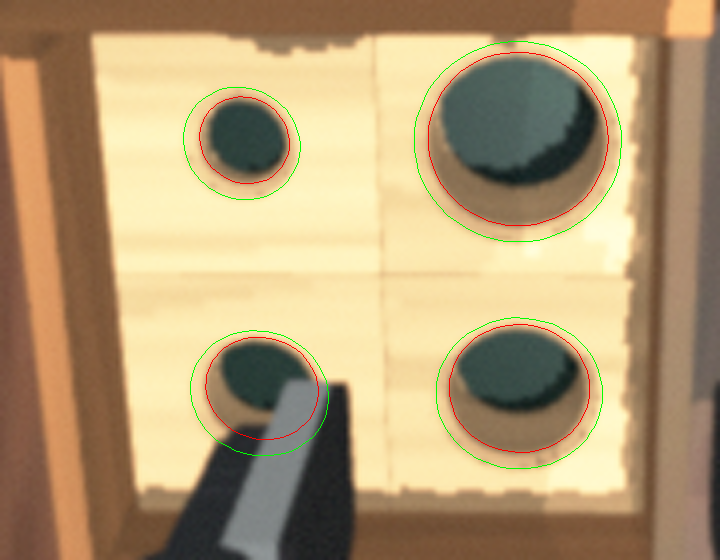

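```bash
python3 - <<'E'
from h import *
print(go((552,-142,150),6.5))
E
```

```text
ax 0.0031 ay 0.5028 az -0.0012 | tx -1.1165 ty 0.1880 tz 0.0954  dist 284 ang 90
```

Emit:
{"api": "arm_command", "payload": {"steps": [{"ax":0.003,"ay":0.503,"az":-0.001,"tx":-1,"ty":0.1,"tz":0.1,"claw":0},{"ax":0.003,"ay":0.503,"az":-0.001,"tx":-1,"ty":0.1,"tz":0.1,"claw":0},{"ax":0.003,"ay":0.503,"az":-0.001,"tx":-1,"ty":0.1,"tz":0.1,"claw":0},{"ax":0.003,"ay":0.503,"az":-0.001,"tx":-1,"ty":0.1,"tz":0.1,"claw":0},{"ax":0.003,"ay":0.503,"az":-0.001,"tx":-1,"ty":0.1,"tz":0.1,"claw":0},{"ax":0.003,"ay":0.503,"az":-0.001,"tx":-1,"ty":0.1,"tz":0.1,"claw":0},{"ax":0.003,"ay":0.503,"az":-0.001,"tx":-1,"ty":0.1,"tz":0.1,"claw":0},{"ax":0.003,"ay":0.503,"az":-0.001,"tx":-1,"ty":0.1,"tz":0.1,"claw":0},{"ax":0.003,"ay":0.503,"az":-0.001,"tx":-1,"ty":0.1,"tz":0.1,"claw":0},{"ax":0.003,"ay":0.503,"az":-0.001,"tx":-1,"ty":0.1,"tz":0.1,"claw":0},{"ax":0.003,"ay":0.503,"az":-0.001,"tx":-1,"ty":0.1,"tz":0.1,"claw":0},{"ax":0.003,"ay":0.503,"az":-0.001,"tx":-1,"ty":0.1,"tz":0.1,"claw":0},{"ax":0.003,"ay":0.503,"az":-0.001,"tx":-1,"ty":0.1,"tz":0.1,"claw":0},{"ax":0.003,"ay":0.503,"az":-0.001,"tx":-1,"ty":0.1,"tz":0.1,"claw":0}]}}

```text
time_s: 7.63
eef_pos: [547.3, -112.9, 171.6]
ee_rot: [[0.994, -0.0, -0.109], [0.109, -0.0, 0.994], [-0.0, -1.0, -0.0]]
ft_force: [-0.6, 0.7, 0.4]
opening: 0.497
```

```bash
python3 - <<'E'
from h import *
o=env.observe();print(go((552,-142,150),6.5))
p=env.read_camera("wrist");T=wristT(p,o)
cv2.imwrite("pics/f_w.png",p["frame"][:,:,::-1])
for n,X in dict(large=(552,-141,28),tiny=(419,-81,14),medium=(397,-253,23)).items(): print(n,proj(p,X,T))
E
```

```text
ax 0.0001 ay -0.0014 az -0.0001 | tx 0.0062 ty 0.0863 tz -0.1177  dist 37 ang 0
large [253.94547202 203.4547788 ]
tiny [114.57535956 120.87516123]
medium [ 92.26585057 288.117086  ]
```

View pics/f_w.png

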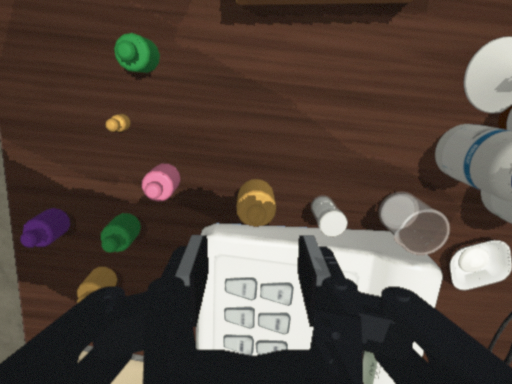

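```bash
cat > wt.py <<'E'
from h import *
S={'large':(36,39,4,17),'medium':(29,32,3,15),'small':(22,23,3,13),'tiny':(15,14,3,11)}
def drawW(p,T,kind,xy,fn,r=40,f=8,z0=0):
    d,hb,n,k=S[kind];u,v=proj(p,[*xy,z0+H[kind]/2],T);x0=max(0,int(u)-r);y0=max(0,int(v)-r);x1=int(u)+r;y1=int(v)+r
    im=cv2.resize(p["frame"][y0:y1,x0:x1,::-1],None,fx=f,fy=f,interpolation=cv2.INTER_CUBIC)
    for dd,z,col in((d,0,(0,0,255)),(d,hb,(0,255,0)),(k,hb+n,(255,255,0)),(k,H[kind],(255,0,0))):
        pts=np.array([(proj(p,[xy[0]+dd/2*np.cos(t),xy[1]+dd/2*np.sin(t),z0+z],T)-[x0,y0]+.5)*f-.5 for t in np.linspace(0,6.283,60)])
        cv2.polylines(im,[np.int32(np.round(pts))],True,col,1)
    cv2.imwrite(fn,im)
def mask(p,roi):
    hsv=cv2.cvtColor(p["frame"],cv2.COLOR_RGB2HSV);m=cv2.inRange(hsv,(15,110,70),(32,255,255))
    M=np.zeros_like(m);x0,y0,x1,y1=roi;M[y0:y1,x0:x1]=m[y0:y1,x0:x1]
    n,l,s,c=cv2.connectedComponentsWithStats(M)
    i=1+np.argmax(s[1:,4]);return l==i
def sil(p,T,kind,xy,z0=0,f=4):
    d,hb,n,k=S[kind];im=np.zeros((384*f,512*f),np.uint8)
    for dd,za,zb in((d,0,hb),(k*.7,hb,hb+n),(k,hb+n,H[kind])):
        pts=[proj(p,[xy[0]+dd/2*np.cos(t),xy[1]+dd/2*np.sin(t),z0+z],T) for z in(za,zb) for t in np.linspace(0,6.283,40)]
        h=cv2.convexHull(np.float32((np.array(pts)+.5)*f));cv2.fillConvexPoly(im,np.int32(np.round(h)),255)
    return cv2.resize(im,(512,384),interpolation=cv2.INTER_AREA)/255.
def fit(p,T,kind,xy0,z0=0,r=35):
    from scipy.optimize import minimize
    u,v=proj(p,[*xy0,z0+H[kind]/2],T);roi=[max(0,int(a)) for a in(u-r,v-r,u+r,v+r)]
    m=mask(p,roi).astype(float)
    res=minimize(lambda x:np.abs(sil(p,T,kind,x,z0)-m).sum(),xy0,method="Nelder-Mead",options=dict(initial_simplex=np.array([xy0,(xy0[0]+5,xy0[1]),(xy0[0],xy0[1]+5)],float),xatol=.1,fatol=.5,maxiter=80))
    return res.x,res.fun,m.sum()
E
python3 - <<'E'
from wt import *
o=env.observe();p=env.read_camera("wrist");T=wristT(p,o)
x,e,a=fit(p,T,'large',(552,-141));print(x,e,a)
drawW(p,T,'large',x,"pics/f2.png")
for k,xy in (("tiny",(419,-81)),("medium",(397,-253))):
    print(k,fit(p,T,k,xy))
E
```

```text
[ 553.83807373 -141.5279541 ] 85.94117647058823 1535.0
tiny (array([420.89090252, -82.68427467]), np.float64(26.219607843137254), np.float64(377.0))
medium (array([ 399.34682932, -252.60578434]), np.float64(460.156862745098), np.float64(802.0))
```

View pics/f2.png

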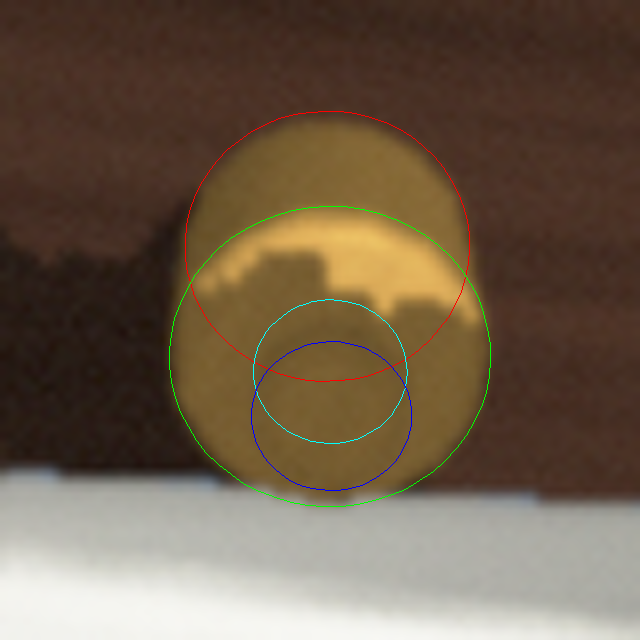

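```bash
python3 - <<'E'
from h import *
print(go((553.8,-141.5,44),6.5))
E
```

```text
ax 0.0002 ay 0.0008 az -0.0001 | tx 0.0130 ty 0.5105 tz -0.1162  dist 131 ang 0
```

Emit:
{"api": "arm_command", "payload": {"steps": [{"ax":0,"ay":0,"az":0,"tx":0.013,"ty":0.2,"tz":-0.116,"claw":0},{"ax":0,"ay":0,"az":0,"tx":0.013,"ty":0.35,"tz":-0.116,"claw":0.1},{"ax":0,"ay":0,"az":0,"tx":0.013,"ty":0.45,"tz":-0.116,"claw":0.1},{"ax":0,"ay":0,"az":0,"tx":0.013,"ty":0.51,"tz":-0.116,"claw":0.1},{"ax":0,"ay":0,"az":0,"tx":0.013,"ty":0.51,"tz":-0.116,"claw":0.1},{"ax":0,"ay":0,"az":0,"tx":0.013,"ty":0.51,"tz":-0.116,"claw":0.1},{"ax":0,"ay":0,"az":0,"tx":0.013,"ty":0.51,"tz":-0.116,"claw":0.4},{"ax":0,"ay":0,"az":0,"tx":0.013,"ty":0.51,"tz":-0.116,"claw":0.5},{"ax":0,"ay":0,"az":0,"tx":0.013,"ty":0.51,"tz":-0.116,"claw":1},{"ax":0,"ay":0,"az":0,"tx":0.013,"ty":0.51,"tz":-0.116,"claw":1},{"ax":0,"ay":0,"az":0,"tx":0.013,"ty":0.51,"tz":-0.116,"claw":1},{"ax":0,"ay":0,"az":0,"tx":0.013,"ty":0.51,"tz":-0.116,"claw":1}], "grip_force": 50}}

```text
time_s: 8.73
eef_pos: [554.5, -141.8, 45.7]
ee_rot: [[0.993, 0.002, -0.116], [0.116, -0.002, 0.993], [0.002, -1.0, -0.002]]
ft_force: [-2.6, -0.1, 8.0]
opening: 0.17
```

Emit:
{"api": "arm_command", "payload": {"steps": [{"ax":0,"ay":0,"az":0,"tx":0,"ty":-0.03,"tz":0,"claw":1},{"ax":0,"ay":0,"az":0,"tx":0,"ty":-0.1,"tz":0,"claw":1},{"ax":0,"ay":0,"az":0,"tx":0,"ty":-0.2,"tz":0,"claw":1},{"ax":0,"ay":0,"az":0,"tx":0,"ty":-0.32,"tz":0,"claw":1},{"ax":0,"ay":0,"az":0,"tx":0,"ty":-0.43,"tz":0,"claw":1},{"ax":0,"ay":0,"az":0,"tx":0,"ty":-0.45,"tz":0,"claw":1},{"ax":0,"ay":0,"az":0,"tx":0,"ty":-0.45,"tz":0,"claw":1}]}}

```text
time_s: 9.32
eef_pos: [555.3, -141.8, 160.5]
ee_rot: [[0.993, 0.006, -0.116], [0.116, -0.003, 0.993], [0.005, -1.0, -0.004]]
ft_force: [0.4, -0.9, -3.4]
opening: 0.165
```

```bash
python3 - <<'E'
from wells import *
o=env.observe();p=env.read_camera("wrist");T=wristT(p,o);print(o["eef_pos"],o["ft_force"],o["opening"])
cv2.imwrite("pics/g_w.png",p["frame"][:,:,::-1])
w=model(np.array([582.5,107]),6.5);print(w)
print(go((*w['large'],152),6.5))
E
```

```text
[ 555.26593026 -141.84731347  160.49991936] [ 0.35216326 -0.90147186 -3.37059397] 0.16524420717415184
{'large': array([547.08319778, 135.17179654]), 'medium': array([610.67179654, 142.41680222]), 'small': array([617.91680222,  78.82820346]), 'tiny': array([554.32820346,  71.58319778])}
ax 0.0008 ay 0.0010 az 0.0010 | tx 0.0992 ty 0.0240 tz 1.1030  dist 277 ang 0
```

View pics/g_w.png

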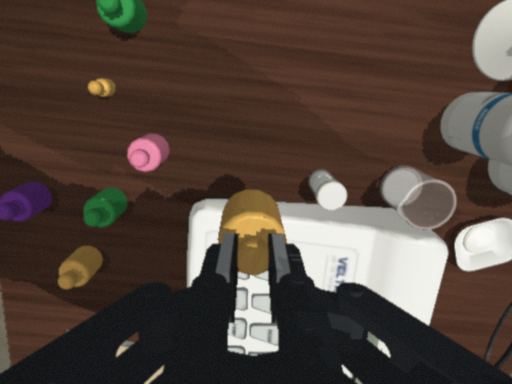

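```bash
cat >> wt.py <<'E'
def held(kind,tcpdz,fn,dx=0,dy=0,r=45,f=8):
    """draw model at pose in tool: axis along tool y, bottom tcpdz beyond TCP, offsets dx,dy along tool x,z"""
    o=env.observe();p=env.read_camera("wrist");M=p["mount"]
    d,hb,n,k=S[kind]
    pr=lambda X:proj(p,X,M)
    u,v=pr([dx,tcpdz-hb/2,dy]);x0=max(0,int(u)-r);y0=max(0,int(v)-r);x1=int(u)+r;y1=int(v)+r
    im=cv2.resize(p["frame"][y0:y1,x0:x1,::-1],None,fx=f,fy=f,interpolation=cv2.INTER_CUBIC)
    for dd,z,col in((d,0,(0,0,255)),(d,hb,(0,255,0)),(k,hb+n,(255,255,0)),(k,H[kind],(255,0,0))):
        pts=np.array([(pr([dx+dd/2*np.cos(t),tcpdz-z,dy+dd/2*np.sin(t)])-[x0,y0]+.5)*f-.5 for t in np.linspace(0,6.283,60)])
        cv2.polylines(im,[np.int32(np.round(pts))],True,col,1)
    cv2.imwrite(fn,im);return o
E
python3 - <<'E'
from wt import *
held('large',45,'pics/g2.png')
E
```

```text
(no output)
```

View pics/g2.png

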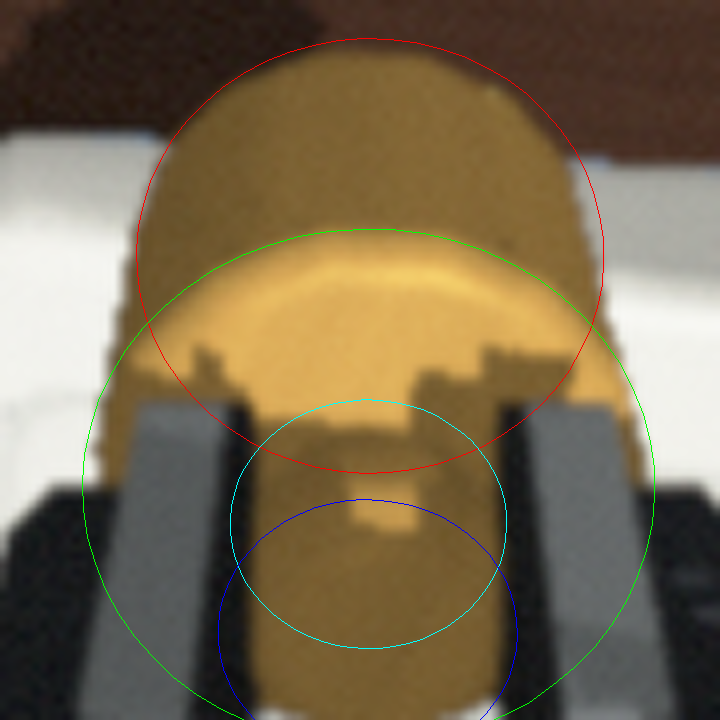

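```bash
cat >> wt.py <<'E'
def fith(p,kind,dz0,rowmax,roi):
    from scipy.optimize import minimize
    m=mask(p,roi).astype(float);M=p["mount"]
    d,hb,n,k=S[kind]
    def sl(x,f=4):
        im=np.zeros((384*f,512*f),np.uint8)
        pts=[proj(p,[x[0]+d/2*np.cos(t),x[2]-z,x[1]+d/2*np.sin(t)],M) for z in(0,hb) for t in np.linspace(0,6.283,40)]
        cv2.fillConvexPoly(im,np.int32(np.round(cv2.convexHull(np.float32((np.array(pts)+.5)*f)))),255)
        return cv2.resize(im,(512,384),interpolation=cv2.INTER_AREA)/255.
    r=minimize(lambda x:np.abs(sl(x)-m)[:rowmax].sum(),(0,0,dz0),method="Nelder-Mead",options=dict(initial_simplex=np.array([(0,0,dz0),(3,0,dz0),(0,3,dz0),(0,0,dz0+6)],float),xatol=.1,fatol=.3,maxiter=150))
    return r.x,r.fun,m[:rowmax].sum()
E
python3 - <<'E'
from wt import *
p=env.read_camera("wrist");o=env.observe();print(o["opening"])
print(fith(p,'large',46,228,(205,150,300,260)))
E
```

```text
0.16623863286457005
(array([-0.59192631, -4.61639526, 57.89595061]), np.float64(37.537254901960786), np.float64(1913.0))
```

```bash
python3 - <<'E'
from wt import *
s=env.read_camera("side");p=env.read_camera("wrist");o=env.observe()
for z0 in (117,115,112,108,104): 
    print(z0,fit(s,s["cam_to_world"],'large',(555.3,-141.8),z0=z0,r=30))
cv2.imwrite("pics/g3.png",cv2.resize(s["frame"][100:240,230:370,::-1],None,fx=4,fy=4))
drawW(s,s["cam_to_world"],'large',(555.3,-141.8),"pics/g4.png",r=35,f=8,z0=115)
E
```

```text
117 (array([ 547.34586402, -151.63104981]), np.float64(84.5764705882353), np.float64(431.0))
115 (array([ 549.52702789, -148.22038345]), np.float64(83.12549019607843), np.float64(431.0))
112 (array([ 552.23145752, -143.64158325]), np.float64(80.08235294117648), np.float64(431.0))
108 (array([ 557.24652557, -136.40187912]), np.float64(77.02745098039216), np.float64(431.0))
104 (array([ 561.11413269, -129.98126678]), np.float64(75.08235294117645), np.float64(431.0))
```

View pics/g4.png

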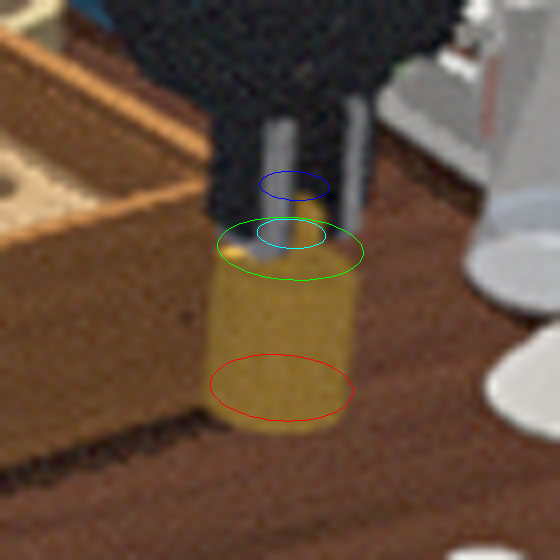

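Emit:
{"api": "arm_command", "payload": {"steps": [{"ax":0,"ay":0,"az":0,"tx":0.02,"ty":0,"tz":0.1,"claw":1},{"ax":0,"ay":0,"az":0,"tx":0.04,"ty":0,"tz":0.25,"claw":1},{"ax":0,"ay":0,"az":0,"tx":0.05,"ty":0,"tz":0.4,"claw":1},{"ax":0,"ay":0,"az":0,"tx":0.07,"ty":0,"tz":0.55,"claw":1},{"ax":0,"ay":0,"az":0,"tx":0.08,"ty":0,"tz":0.7,"claw":1},{"ax":0,"ay":0,"az":0,"tx":0.1,"ty":0,"tz":0.84,"claw":1},{"ax":0,"ay":0,"az":0,"tx":0.1,"ty":0,"tz":0.95,"claw":1},{"ax":0,"ay":0,"az":0,"tx":0.1,"ty":0,"tz":1,"claw":1},{"ax":0,"ay":0,"az":0,"tx":0.1,"ty":0,"tz":1,"claw":1}]}}

```text
time_s: 10.32
eef_pos: [548.5, 112.3, 155.8]
ee_rot: [[0.993, -0.002, -0.119], [0.119, -0.0, 0.993], [-0.002, -1.0, -0.0]]
ft_force: [0.3, -0.3, -3.9]
opening: 0.166
```

```bash
python3 - <<'E'
from wells import *
o=env.observe();p=env.read_camera("wrist");T=wristT(p,o);print(o["eef_pos"],o["ft_force"],o["opening"])
draw(p,T,(582.5,107),6.5,"pics/h1.png",(130,100,380,290),3)
w=model(np.array([582.5,107]),6.5)
print(go((*w['large'],152),6.5))
E
```

```text
[548.51715237 112.30737129 155.752507  ] [ 0.2779842  -0.25538844 -3.92295948] 0.16566323580229678
ax 0.0003 ay 0.0016 az -0.0005 | tx 0.0045 ty 0.0153 tz 0.0976  dist 25 ang 0
```

View pics/h1.png

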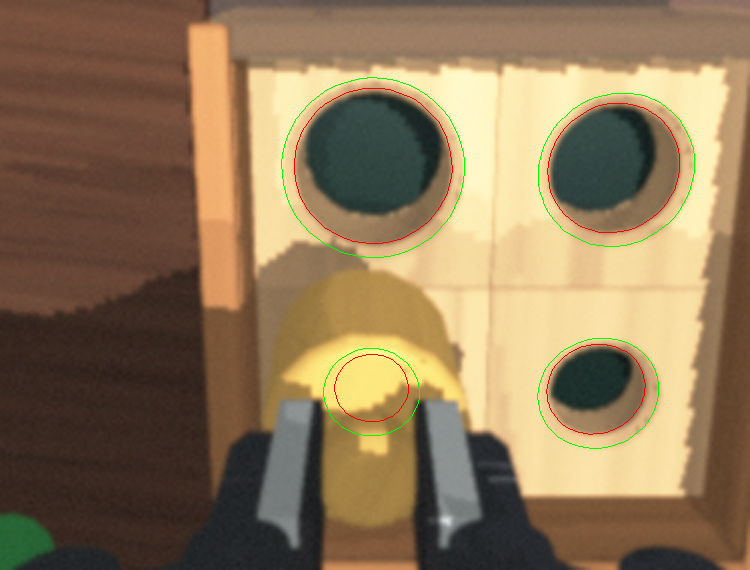

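Emit:
{"api": "arm_command", "payload": {"steps": [{"ax":0,"ay":0.0016,"az":0,"tx":0.004,"ty":0,"tz":0.05,"claw":1},{"ax":0,"ay":0.0016,"az":0,"tx":0.004,"ty":0,"tz":0.098,"claw":1},{"ax":0,"ay":0.0016,"az":0,"tx":0.004,"ty":0.05,"tz":0.098,"claw":1},{"ax":0,"ay":0.0016,"az":0,"tx":0.004,"ty":0.12,"tz":0.098,"claw":1},{"ax":0,"ay":0.0016,"az":0,"tx":0.004,"ty":0.18,"tz":0.098,"claw":1},{"ax":0,"ay":0.0016,"az":0,"tx":0.004,"ty":0.22,"tz":0.098,"claw":1},{"ax":0,"ay":0.0016,"az":0,"tx":0.004,"ty":0.24,"tz":0.098,"claw":1},{"ax":0,"ay":0.0016,"az":0,"tx":0.004,"ty":0.24,"tz":0.098,"claw":1},{"ax":0,"ay":0.0016,"az":0,"tx":0.004,"ty":0.24,"tz":0.098,"claw":1}]}}

```text
time_s: 11.12
eef_pos: [547.1, 135.0, 96.2]
ee_rot: [[0.994, -0.001, -0.113], [0.113, -0.001, 0.994], [-0.001, -1.0, -0.001]]
ft_force: [0.3, 0.2, -3.4]
opening: 0.166
```

```bash
python3 - <<'E'
from wells import *
o=env.observe();p=env.read_camera("wrist");T=wristT(p,o);print(o["eef_pos"],o["ft_force"],o["opening"])
draw(p,T,(582.5,107),6.5,"pics/h2.png",(130,100,380,290),3)
w=model(np.array([582.5,107]),6.5)
print(go((*w['large'],60),6.5))
E
```

```text
[547.08905803 134.96950136  96.17667544] [ 0.32971424  0.18081998 -3.37603889] 0.16550294115822178
ax 0.0003 ay -0.0001 az -0.0002 | tx -0.0007 ty 0.1460 tz 0.0008  dist 36 ang 0
```

View pics/h2.png

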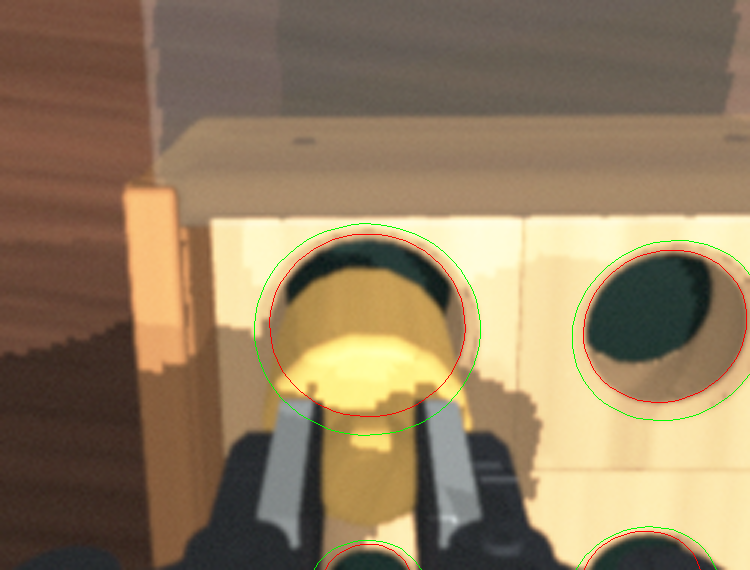

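Emit:
{"api": "arm_command", "payload": {"steps": [{"ax":0,"ay":0,"az":0,"tx":0,"ty":0.03,"tz":0,"claw":1},{"ax":0,"ay":0,"az":0,"tx":0,"ty":0.06,"tz":0,"claw":1},{"ax":0,"ay":0,"az":0,"tx":0,"ty":0.1,"tz":0,"claw":1},{"ax":0,"ay":0,"az":0,"tx":0,"ty":0.13,"tz":0,"claw":1},{"ax":0,"ay":0,"az":0,"tx":0,"ty":0.14,"tz":0,"claw":1},{"ax":0,"ay":0,"az":0,"tx":0,"ty":0.14,"tz":0,"claw":1}]}}

```text
time_s: 11.67
eef_pos: [546.7, 134.9, 60.5]
ee_rot: [[0.994, -0.002, -0.113], [0.113, -0.001, 0.994], [-0.002, -1.0, -0.001]]
ft_force: [-0.0, 0.5, -3.8]
opening: 0.163
```

No contact yet; creep down.

Emit:
{"api": "arm_command", "payload": {"steps": [{"ax":0,"ay":0,"az":0,"tx":0,"ty":0.006,"tz":0,"claw":1},{"ax":0,"ay":0,"az":0,"tx":0,"ty":0.012,"tz":0,"claw":1},{"ax":0,"ay":0,"az":0,"tx":0,"ty":0.016,"tz":0,"claw":1},{"ax":0,"ay":0,"az":0,"tx":0,"ty":0.016,"tz":0,"claw":1},{"ax":0,"ay":0,"az":0,"tx":0,"ty":0.016,"tz":0,"claw":1}]}}

```text
time_s: 12.08
eef_pos: [546.8, 135.0, 56.6]
ee_rot: [[0.994, -0.002, -0.113], [0.113, -0.001, 0.994], [-0.002, -1.0, -0.001]]
ft_force: [0.1, -0.4, -3.1]
opening: 0.166
```

Emit:
{"api": "arm_command", "payload": {"steps": [{"ax":0,"ay":0,"az":0,"tx":0,"ty":0.004,"tz":0,"claw":1},{"ax":0,"ay":0,"az":0,"tx":0,"ty":0.008,"tz":0,"claw":1},{"ax":0,"ay":0,"az":0,"tx":0,"ty":0.01,"tz":0,"claw":1},{"ax":0,"ay":0,"az":0,"tx":0,"ty":0.01,"tz":0,"claw":1},{"ax":0,"ay":0,"az":0,"tx":0,"ty":0.01,"tz":0,"claw":1}]}}

```text
time_s: 12.5
eef_pos: [547.0, 135.0, 55.7]
ee_rot: [[0.994, -0.0, -0.113], [0.113, -0.001, 0.994], [-0.001, -1.0, -0.001]]
ft_force: [-7.4, -0.5, 22.0]
opening: 0.162
```

Emit:
{"api": "arm_command", "payload": {"steps": [{"ax":0,"ay":0,"az":0,"tx":0,"ty":-0.004,"tz":0,"claw":1},{"ax":0,"ay":0,"az":0,"tx":0,"ty":-0.004,"tz":0,"claw":0.6},{"ax":0,"ay":0,"az":0,"tx":0,"ty":-0.004,"tz":0,"claw":0.4},{"ax":0,"ay":0,"az":0,"tx":0,"ty":-0.004,"tz":0,"claw":0.4},{"ax":0,"ay":0,"az":0,"tx":0,"ty":-0.03,"tz":0,"claw":0.4},{"ax":0,"ay":0,"az":0,"tx":0,"ty":-0.1,"tz":0,"claw":0.4},{"ax":0,"ay":0,"az":0,"tx":0,"ty":-0.25,"tz":0,"claw":0.4},{"ax":0,"ay":0,"az":0,"tx":0,"ty":-0.4,"tz":0,"claw":0.2},{"ax":0,"ay":0,"az":0,"tx":0,"ty":-0.4,"tz":0,"claw":0.2},{"ax":0,"ay":0,"az":0,"tx":0,"ty":-0.4,"tz":0,"claw":0.2}]}}

```text
time_s: 13.33
eef_pos: [548.3, 135.2, 158.0]
ee_rot: [[0.994, 0.004, -0.113], [0.113, -0.001, 0.994], [0.004, -1.0, -0.001]]
ft_force: [0.1, 0.6, -0.8]
opening: 0.4
```

```bash
python3 - <<'E'
from wells import *
from wt import *
o=env.observe();p=env.read_camera("wrist");T=wristT(p,o);print(o["eef_pos"],o["ft_force"],o["opening"])
cv2.imwrite("pics/i1.png",p["frame"][:,:,::-1])
print(go((383,212,130),6.5))
E
```

```text
[548.26456427 135.23480733 157.95656456] [ 0.05772527  0.59469144 -0.76665958] 0.4003144777863768
ax 0.0003 ay -0.0000 az 0.0003 | tx -0.6188 ty 0.1045 tz 0.3799  dist 183 ang 0
```

View pics/i1.png

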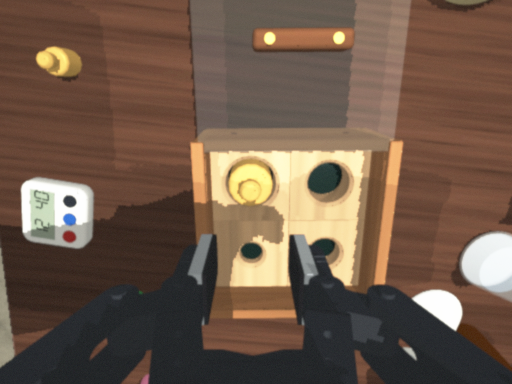

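The large weight is seated upright at (250,185). Next is the small weight, seen at (58,62).

Emit:
{"api": "arm_command", "payload": {"steps": [{"ax":0,"ay":0,"az":0,"tx":-0.62,"ty":0.06,"tz":0.38,"claw":0.1},{"ax":0,"ay":0,"az":0,"tx":-0.62,"ty":0.06,"tz":0.38,"claw":0.1},{"ax":0,"ay":0,"az":0,"tx":-0.62,"ty":0.06,"tz":0.38,"claw":0.1},{"ax":0,"ay":0,"az":0,"tx":-0.62,"ty":0.06,"tz":0.38,"claw":0.1},{"ax":0,"ay":0,"az":0,"tx":-0.62,"ty":0.06,"tz":0.38,"claw":0.1},{"ax":0,"ay":0,"az":0,"tx":-0.62,"ty":0.06,"tz":0.38,"claw":0.1},{"ax":0,"ay":0,"az":0,"tx":-0.62,"ty":0.06,"tz":0.38,"claw":0.1}]}}

```text
time_s: 13.97
eef_pos: [382.0, 212.2, 140.7]
ee_rot: [[0.993, 0.0, -0.115], [0.115, -0.001, 0.993], [0.0, -1.0, -0.001]]
ft_force: [0.2, 0.4, -0.4]
opening: 0.446
```

```bash
python3 - <<'E'
from wells import *
from wt import *
o=env.observe();p=env.read_camera("wrist");T=wristT(p,o);print(o["eef_pos"],o["ft_force"],o["opening"])
x,e,a=fit(p,T,'small',(382.5,212));print(x,e,a)
drawW(p,T,'small',x,"pics/j1.png")
print(go((*x,25),6.5))
E
```

```text
[381.98662388 212.17102438 140.70123933] [ 0.24391889  0.3925729  -0.38514055] 0.44649977969333426
[382.39763208 211.71965436] 445.4627450980392 283.0
ax 0.0004 ay 0.0001 az 0.0002 | tx -0.0027 ty 0.4632 tz -0.0002  dist 116 ang 0
```

View pics/j1.png

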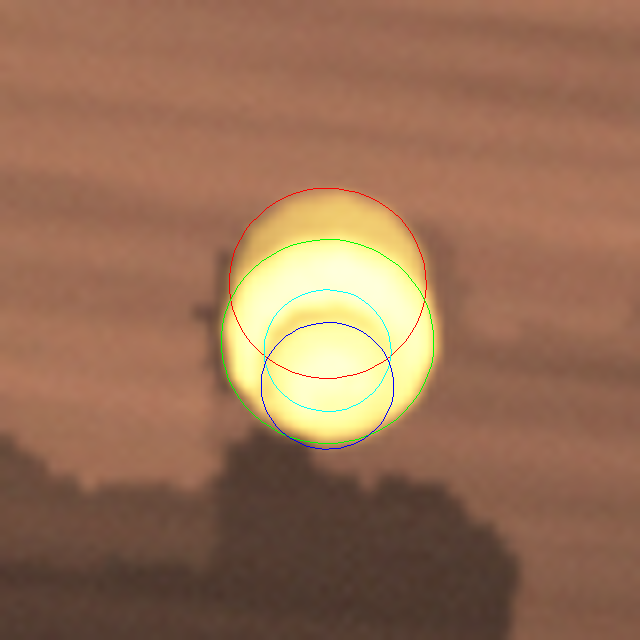

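Emit:
{"api": "arm_command", "payload": {"steps": [{"ax":0,"ay":0,"az":0,"tx":0,"ty":0.15,"tz":0,"claw":0.2},{"ax":0,"ay":0,"az":0,"tx":0,"ty":0.3,"tz":0,"claw":0.2},{"ax":0,"ay":0,"az":0,"tx":0,"ty":0.4,"tz":0,"claw":0.2},{"ax":0,"ay":0,"az":0,"tx":0,"ty":0.456,"tz":0,"claw":0.2},{"ax":0,"ay":0,"az":0,"tx":0,"ty":0.456,"tz":0,"claw":0.2},{"ax":0,"ay":0,"az":0,"tx":0,"ty":0.456,"tz":0,"claw":0.3},{"ax":0,"ay":0,"az":0,"tx":0,"ty":0.456,"tz":0,"claw":0.5},{"ax":0,"ay":0,"az":0,"tx":0,"ty":0.456,"tz":0,"claw":0.6},{"ax":0,"ay":0,"az":0,"tx":0,"ty":0.456,"tz":0,"claw":1},{"ax":0,"ay":0,"az":0,"tx":0,"ty":0.456,"tz":0,"claw":1},{"ax":0,"ay":0,"az":0,"tx":0,"ty":0.456,"tz":0,"claw":1},{"ax":0,"ay":0,"az":0,"tx":0,"ty":0.456,"tz":0,"claw":1}], "grip_force": 40}}

```text
time_s: 15.02
eef_pos: [383.9, 212.1, 27.6]
ee_rot: [[0.994, 0.003, -0.114], [0.114, -0.001, 0.994], [0.003, -1.0, -0.001]]
ft_force: [0.3, -1.5, 7.7]
opening: 0.128
```

Emit:
{"api": "arm_command", "payload": {"steps": [{"ax":0,"ay":0,"az":0,"tx":0,"ty":-0.03,"tz":0,"claw":1},{"ax":0,"ay":0,"az":0,"tx":0,"ty":-0.12,"tz":0,"claw":1},{"ax":0,"ay":0,"az":0,"tx":0,"ty":-0.25,"tz":0,"claw":1},{"ax":0,"ay":0,"az":0,"tx":0,"ty":-0.38,"tz":0,"claw":1},{"ax":0,"ay":0,"az":0,"tx":0,"ty":-0.47,"tz":0,"claw":1},{"ax":0,"ay":0,"az":0,"tx":0,"ty":-0.48,"tz":0,"claw":1},{"ax":0,"ay":0,"az":0,"tx":0,"ty":-0.48,"tz":0,"claw":1}]}}

```text
time_s: 15.6
eef_pos: [384.1, 212.4, 149.1]
ee_rot: [[0.993, 0.005, -0.114], [0.114, 0.0, 0.994], [0.005, -1.0, -0.0]]
ft_force: [0.4, -0.5, -0.8]
opening: 0.123
```

```bash
python3 - <<'E'
from wells import *
from wt import *
o=held('small',27.5,'pics/k1.png')
print(o["eef_pos"],o["ft_force"],o["opening"])
w=model(np.array([582.5,107]),6.5)
print(go((*w['small'],145),6.5))
E
```

```text
[384.12440393 212.41639802 149.06129619] [ 0.35933528 -0.48776962 -0.81947001] 0.12296523185450244
ax 0.0002 ay 0.0002 az 0.0011 | tx 0.8709 ty 0.0146 tz -0.6366  dist 270 ang 0
```

View pics/k1.png

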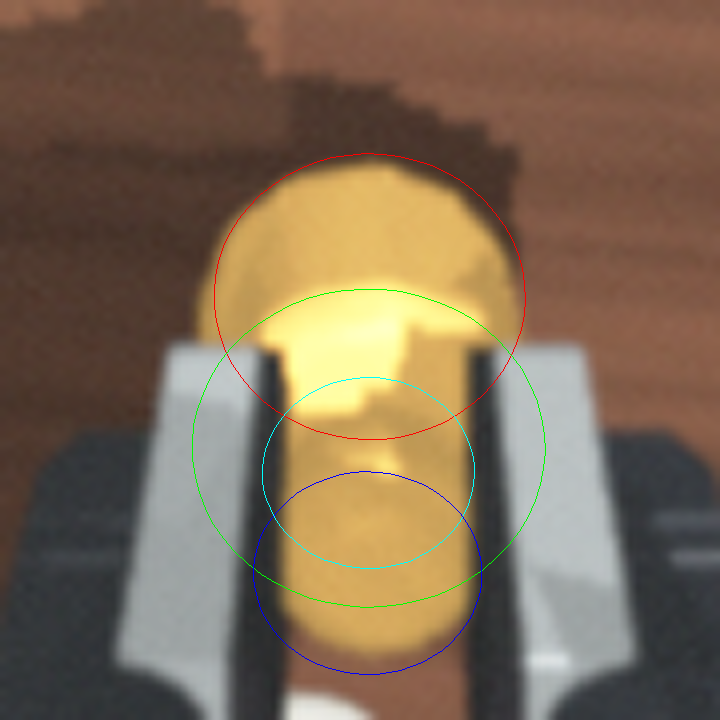

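Emit:
{"api": "arm_command", "payload": {"steps": [{"ax":0,"ay":0,"az":0,"tx":0.1,"ty":0,"tz":-0.07,"claw":1},{"ax":0,"ay":0,"az":0,"tx":0.22,"ty":0,"tz":-0.16,"claw":1},{"ax":0,"ay":0,"az":0,"tx":0.34,"ty":0,"tz":-0.25,"claw":1},{"ax":0,"ay":0,"az":0,"tx":0.46,"ty":0,"tz":-0.34,"claw":1},{"ax":0,"ay":0,"az":0,"tx":0.58,"ty":0,"tz":-0.42,"claw":1},{"ax":0,"ay":0,"az":0,"tx":0.7,"ty":0,"tz":-0.51,"claw":1},{"ax":0,"ay":0,"az":0,"tx":0.8,"ty":0,"tz":-0.585,"claw":1},{"ax":0,"ay":0,"az":0.001,"tx":0.874,"ty":0,"tz":-0.637,"claw":1},{"ax":0,"ay":0,"az":0.001,"tx":0.874,"ty":0,"tz":-0.637,"claw":1},{"ax":0,"ay":0,"az":0.001,"tx":0.874,"ty":0.1,"tz":-0.637,"claw":1},{"ax":0,"ay":0,"az":0.001,"tx":0.874,"ty":0.2,"tz":-0.637,"claw":1},{"ax":0,"ay":0,"az":0.001,"tx":0.874,"ty":0.26,"tz":-0.637,"claw":1},{"ax":0,"ay":0,"az":0.001,"tx":0.874,"ty":0.26,"tz":-0.637,"claw":1},{"ax":0,"ay":0,"az":0.001,"tx":0.874,"ty":0.26,"tz":-0.637,"claw":1}]}}

```text
time_s: 16.82
eef_pos: [617.7, 79.0, 82.6]
ee_rot: [[0.993, -0.003, -0.114], [0.114, -0.001, 0.993], [-0.003, -1.0, -0.0]]
ft_force: [-0.2, 0.5, -0.3]
opening: 0.125
```

```bash
python3 - <<'E'
from wells import *
o=env.observe();p=env.read_camera("wrist");T=wristT(p,o);print(o["eef_pos"],o["ft_force"],o["opening"])
draw(p,T,(582.5,107),6.5,"pics/k2.png",(130,100,380,290),3)
w=model(np.array([582.5,107]),6.5)
print(go((*(w['small']+[.7,0]),58),6.5))
E
```

```text
[617.72442759  78.96061789  82.55318188] [-0.24252967  0.5002253  -0.30101072] 0.1252146401044006
ax 0.0002 ay 0.0002 az -0.0002 | tx 0.0002 ty 0.1029 tz -0.0004  dist 26 ang 0
```

View pics/k2.png

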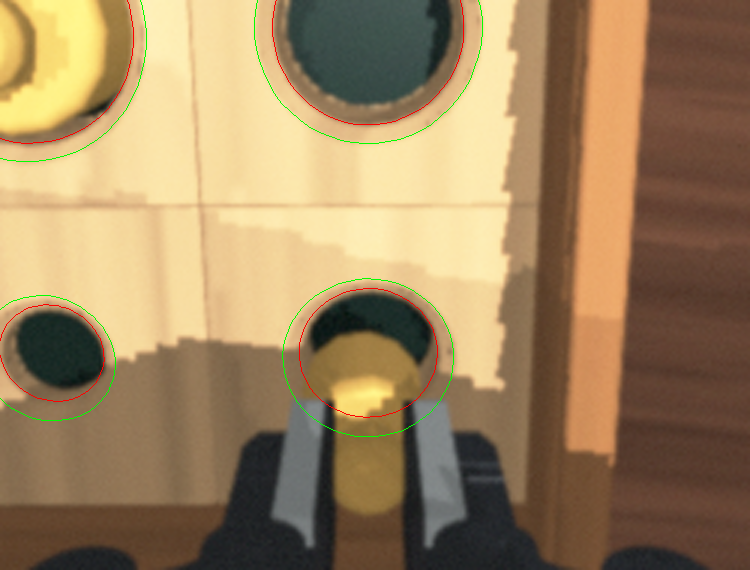

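Emit:
{"api": "arm_command", "payload": {"steps": [{"ax":0,"ay":0,"az":0,"tx":0.003,"ty":0.03,"tz":0,"claw":1},{"ax":0,"ay":0,"az":0,"tx":0.003,"ty":0.06,"tz":0,"claw":1},{"ax":0,"ay":0,"az":0,"tx":0.003,"ty":0.085,"tz":0,"claw":1},{"ax":0,"ay":0,"az":0,"tx":0.003,"ty":0.1,"tz":0,"claw":1},{"ax":0,"ay":0,"az":0,"tx":0.003,"ty":0.106,"tz":0,"claw":1},{"ax":0,"ay":0,"az":0,"tx":0.003,"ty":0.112,"tz":0,"claw":1},{"ax":0,"ay":0,"az":0,"tx":0.003,"ty":0.112,"tz":0,"claw":1},{"ax":0,"ay":0,"az":0,"tx":0.003,"ty":0.112,"tz":0,"claw":1}]}}

```text
time_s: 17.53
eef_pos: [619.4, 79.0, 55.9]
ee_rot: [[0.993, -0.0, -0.114], [0.114, -0.001, 0.993], [-0.0, -1.0, -0.001]]
ft_force: [0.1, -0.1, -1.0]
opening: 0.124
```

Emit:
{"api": "arm_command", "payload": {"steps": [{"ax":0,"ay":0,"az":0,"tx":-0.002,"ty":0.004,"tz":0,"claw":1},{"ax":0,"ay":0,"az":0,"tx":-0.002,"ty":0.008,"tz":0,"claw":1},{"ax":0,"ay":0,"az":0,"tx":-0.002,"ty":0.011,"tz":0,"claw":1},{"ax":0,"ay":0,"az":0,"tx":-0.002,"ty":0.013,"tz":0,"claw":1},{"ax":0,"ay":0,"az":0,"tx":-0.002,"ty":0.013,"tz":0,"claw":1}]}}

```text
time_s: 17.95
eef_pos: [619.2, 78.9, 53.6]
ee_rot: [[0.993, 0.001, -0.114], [0.114, -0.001, 0.993], [0.001, -1.0, -0.001]]
ft_force: [-3.5, -0.3, 12.0]
opening: 0.128
```

Emit:
{"api": "arm_command", "payload": {"steps": [{"ax":0,"ay":0,"az":0,"tx":0,"ty":-0.004,"tz":0,"claw":1},{"ax":0,"ay":0,"az":0,"tx":0,"ty":-0.004,"tz":0,"claw":0.65},{"ax":0,"ay":0,"az":0,"tx":0,"ty":-0.004,"tz":0,"claw":0.46},{"ax":0,"ay":0,"az":0,"tx":0,"ty":-0.004,"tz":0,"claw":0.46},{"ax":0,"ay":0,"az":0,"tx":0,"ty":-0.03,"tz":0,"claw":0.46},{"ax":0,"ay":0,"az":0,"tx":0,"ty":-0.1,"tz":0,"claw":0.46},{"ax":0,"ay":0,"az":0,"tx":0,"ty":-0.25,"tz":0,"claw":0.4},{"ax":0,"ay":0,"az":0,"tx":0,"ty":-0.4,"tz":0,"claw":0.2},{"ax":0,"ay":0,"az":0,"tx":0,"ty":-0.4,"tz":0,"claw":0.2},{"ax":0,"ay":0,"az":0,"tx":0,"ty":-0.4,"tz":0,"claw":0.2}]}}

```text
time_s: 18.78
eef_pos: [620.2, 79.0, 156.0]
ee_rot: [[0.993, 0.005, -0.114], [0.114, -0.001, 0.993], [0.005, -1.0, -0.001]]
ft_force: [0.5, 0.2, -0.1]
opening: 0.404
```

```bash
python3 - <<'E'
from wells import *
from wt import *
o=env.observe();p=env.read_camera("wrist");T=wristT(p,o);print(o["eef_pos"],o["ft_force"],o["opening"])
cv2.imwrite("pics/l1.png",p["frame"][:,:,::-1])
print(go((420.5,-82,120),6.5))
E
```

```text
[620.21383397  79.00777208 156.04239102] [ 0.54500945  0.18978598 -0.12658845] 0.4036321803526358
ax 0.0003 ay 0.0002 az 0.0007 | tx -0.8639 ty 0.1360 tz -0.5490  dist 258 ang 0
```

View pics/l1.png

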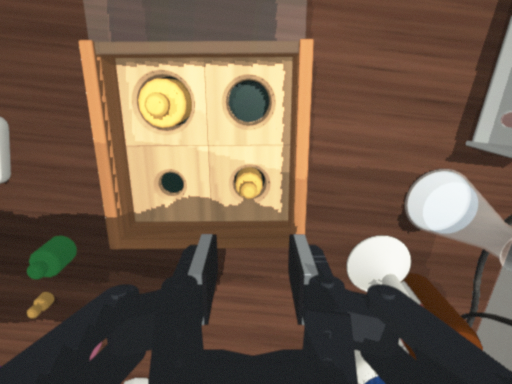

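Emit:
{"api": "arm_command", "payload": {"steps": [{"ax":0,"ay":0,"az":0,"tx":-0.86,"ty":0.1,"tz":-0.55,"claw":0.2},{"ax":0,"ay":0,"az":0,"tx":-0.86,"ty":0.1,"tz":-0.55,"claw":0.2},{"ax":0,"ay":0,"az":0,"tx":-0.86,"ty":0.1,"tz":-0.55,"claw":0.2},{"ax":0,"ay":0,"az":0,"tx":-0.86,"ty":0.1,"tz":-0.55,"claw":0.2},{"ax":0,"ay":0,"az":0,"tx":-0.86,"ty":0.1,"tz":-0.55,"claw":0.2},{"ax":0,"ay":0,"az":0,"tx":-0.86,"ty":0.1,"tz":-0.55,"claw":0.2},{"ax":0,"ay":0,"az":0,"tx":-0.86,"ty":0.136,"tz":-0.55,"claw":0.2},{"ax":0,"ay":0,"az":0,"tx":-0.86,"ty":0.136,"tz":-0.55,"claw":0.2},{"ax":0,"ay":0,"az":0,"tx":-0.86,"ty":0.136,"tz":-0.55,"claw":0.2}]}}

```text
time_s: 19.58
eef_pos: [421.1, -82.0, 119.5]
ee_rot: [[0.994, 0.001, -0.113], [0.113, -0.0, 0.994], [0.001, -1.0, -0.0]]
ft_force: [0.0, 1.5, 1.0]
opening: 0.401
```

```bash
python3 - <<'E'
from wells import *
from wt import *
o=env.observe();p=env.read_camera("wrist");T=wristT(p,o);print(o["eef_pos"],o["ft_force"],o["opening"])
cv2.imwrite("pics/m0.png",p["frame"][:,:,::-1])
x,e,a=fit(p,T,'tiny',(420.5,-82));print(x,e,a)
drawW(p,T,'tiny',x,"pics/m1.png")
print(go((*x,18),6.5))
E
```

```text
[421.06976939 -82.00675325 119.53375005] [0.02814009 1.49829605 1.00880187] 0.4013116915106171
[420.89735496 -82.80386549] 188.25882352941176 243.0
ax 0.0002 ay 0.0002 az 0.0005 | tx -0.0051 ty 0.4074 tz -0.0033  dist 102 ang 0
```

View pics/m1.png

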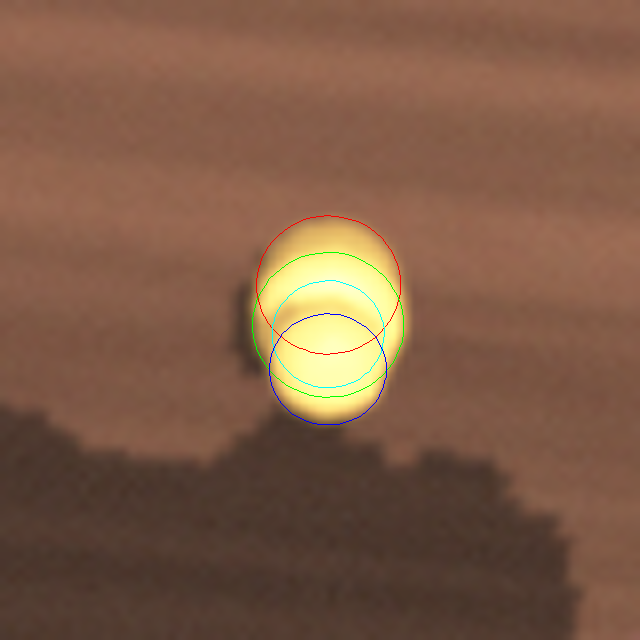

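View pics/m0.png

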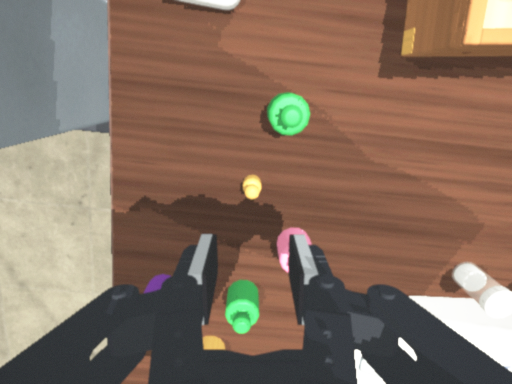

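Emit:
{"api": "arm_command", "payload": {"steps": [{"ax":0,"ay":0,"az":0,"tx":-0.003,"ty":0.15,"tz":-0.003,"claw":0.3},{"ax":0,"ay":0,"az":0,"tx":-0.003,"ty":0.28,"tz":-0.003,"claw":0.3},{"ax":0,"ay":0,"az":0,"tx":-0.003,"ty":0.37,"tz":-0.003,"claw":0.3},{"ax":0,"ay":0,"az":0,"tx":-0.003,"ty":0.406,"tz":-0.003,"claw":0.3},{"ax":0,"ay":0,"az":0,"tx":-0.003,"ty":0.406,"tz":-0.003,"claw":0.3},{"ax":0,"ay":0,"az":0,"tx":-0.003,"ty":0.406,"tz":-0.003,"claw":0.5},{"ax":0,"ay":0,"az":0,"tx":-0.003,"ty":0.406,"tz":-0.003,"claw":0.6},{"ax":0,"ay":0,"az":0,"tx":-0.003,"ty":0.406,"tz":-0.003,"claw":0.65},{"ax":0,"ay":0,"az":0,"tx":-0.003,"ty":0.406,"tz":-0.003,"claw":1},{"ax":0,"ay":0,"az":0,"tx":-0.003,"ty":0.406,"tz":-0.003,"claw":1},{"ax":0,"ay":0,"az":0,"tx":-0.003,"ty":0.406,"tz":-0.003,"claw":1},{"ax":0,"ay":0,"az":0,"tx":-0.003,"ty":0.406,"tz":-0.003,"claw":1}], "grip_force": 30}}

```text
time_s: 20.63
eef_pos: [422.1, -82.9, 18.9]
ee_rot: [[0.994, 0.003, -0.114], [0.114, -0.001, 0.994], [0.003, -1.0, -0.001]]
ft_force: [1.7, 1.0, 6.5]
opening: 0.104
```

Emit:
{"api": "arm_command", "payload": {"steps": [{"ax":0,"ay":0,"az":0,"tx":0,"ty":-0.03,"tz":0,"claw":1},{"ax":0,"ay":0,"az":0,"tx":0,"ty":-0.12,"tz":0,"claw":1},{"ax":0,"ay":0,"az":0,"tx":0,"ty":-0.25,"tz":0,"claw":1},{"ax":0,"ay":0,"az":0,"tx":0,"ty":-0.38,"tz":0,"claw":1},{"ax":0,"ay":0,"az":0,"tx":0,"ty":-0.47,"tz":0,"claw":1},{"ax":0,"ay":0,"az":0,"tx":0,"ty":-0.5,"tz":0,"claw":1},{"ax":0,"ay":0,"az":0,"tx":0,"ty":-0.5,"tz":0,"claw":1}]}}

```text
time_s: 21.22
eef_pos: [422.4, -83.1, 145.6]
ee_rot: [[0.993, 0.006, -0.114], [0.114, -0.002, 0.994], [0.006, -1.0, -0.003]]
ft_force: [-1.0, 0.1, 0.4]
opening: 0.103
```

```bash
python3 - <<'E'
from wells import *
from wt import *
o=held('tiny',19,'pics/n1.png')
print(o["eef_pos"],o["ft_force"],o["opening"])
w=model(np.array([582.5,107]),6.5)
print(go((*w['tiny'],140),6.5))
E
```

```text
[422.35685444 -83.13510352 145.64814948] [-0.98927232  0.14143245  0.35328041] 0.10341426686547955
ax 0.0006 ay 0.0002 az 0.0013 | tx 0.5972 ty 0.0180 tz 0.5535  dist 204 ang 0
```

View pics/n1.png

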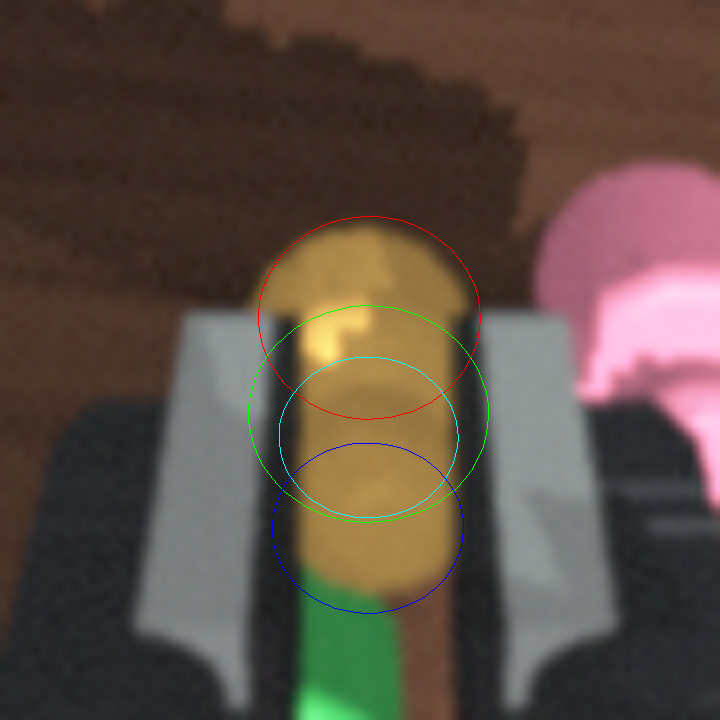

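Emit:
{"api": "arm_command", "payload": {"steps": [{"ax":0,"ay":0,"az":0,"tx":0.1,"ty":0,"tz":0.09,"claw":1},{"ax":0,"ay":0,"az":0,"tx":0.21,"ty":0,"tz":0.19,"claw":1},{"ax":0,"ay":0,"az":0,"tx":0.32,"ty":0,"tz":0.29,"claw":1},{"ax":0,"ay":0,"az":0,"tx":0.43,"ty":0,"tz":0.39,"claw":1},{"ax":0,"ay":0,"az":0,"tx":0.53,"ty":0,"tz":0.48,"claw":1},{"ax":0,"ay":0,"az":0.001,"tx":0.6,"ty":0,"tz":0.55,"claw":1},{"ax":0,"ay":0,"az":0.001,"tx":0.6,"ty":0,"tz":0.554,"claw":1},{"ax":0,"ay":0,"az":0.001,"tx":0.6,"ty":0.1,"tz":0.554,"claw":1},{"ax":0,"ay":0,"az":0.001,"tx":0.6,"ty":0.2,"tz":0.554,"claw":1},{"ax":0,"ay":0,"az":0.001,"tx":0.6,"ty":0.29,"tz":0.554,"claw":1},{"ax":0,"ay":0,"az":0.001,"tx":0.6,"ty":0.29,"tz":0.554,"claw":1},{"ax":0,"ay":0,"az":0.001,"tx":0.6,"ty":0.29,"tz":0.554,"claw":1}]}}

```text
time_s: 22.27
eef_pos: [553.8, 71.5, 70.6]
ee_rot: [[0.994, -0.003, -0.113], [0.113, -0.002, 0.994], [-0.003, -1.0, -0.001]]
ft_force: [0.4, -0.4, -0.3]
opening: 0.104
```

```bash
python3 - <<'E'
from wells import *
o=env.observe();p=env.read_camera("wrist");T=wristT(p,o);print(o["eef_pos"],o["ft_force"],o["opening"])
draw(p,T,(582.5,107),6.5,"pics/n2.png",(130,100,380,290),3)
w=model(np.array([582.5,107]),6.5)
print(go((*(w['tiny']+[.7,0]),54),6.5))
E
```

```text
[553.84085218  71.47516109  70.64547436] [ 0.43432402 -0.37893807 -0.27171949] 0.10397392275618336
ax 0.0005 ay 0.0001 az -0.0001 | tx 0.0008 ty 0.0719 tz 0.0004  dist 18 ang 0
```

View pics/n2.png

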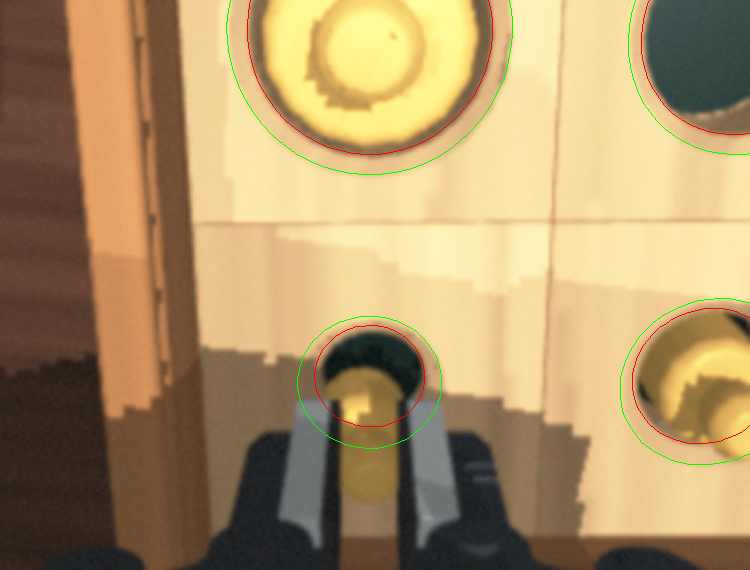

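Emit:
{"api": "arm_command", "payload": {"steps": [{"ax":0,"ay":0,"az":0,"tx":0.005,"ty":0.02,"tz":0,"claw":1},{"ax":0,"ay":0,"az":0,"tx":0.005,"ty":0.04,"tz":0,"claw":1},{"ax":0,"ay":0,"az":0,"tx":0.005,"ty":0.055,"tz":0,"claw":1},{"ax":0,"ay":0,"az":0,"tx":0.005,"ty":0.064,"tz":0,"claw":1},{"ax":0,"ay":0,"az":0,"tx":0.005,"ty":0.07,"tz":0,"claw":1},{"ax":0,"ay":0,"az":0,"tx":0.005,"ty":0.074,"tz":0,"claw":1},{"ax":0,"ay":0,"az":0,"tx":0.005,"ty":0.074,"tz":0,"claw":1},{"ax":0,"ay":0,"az":0,"tx":0.005,"ty":0.074,"tz":0,"claw":1}]}}

```text
time_s: 22.98
eef_pos: [556.1, 71.6, 53.6]
ee_rot: [[0.994, -0.0, -0.113], [0.113, -0.002, 0.994], [-0.0, -1.0, -0.002]]
ft_force: [-0.2, 1.0, -0.5]
opening: 0.104
```

Emit:
{"api": "arm_command", "payload": {"steps": [{"ax":0,"ay":0,"az":0,"tx":-0.004,"ty":0.002,"tz":0,"claw":1},{"ax":0,"ay":0,"az":0,"tx":-0.004,"ty":0.004,"tz":0,"claw":1},{"ax":0,"ay":0,"az":0,"tx":-0.004,"ty":0.006,"tz":0,"claw":1},{"ax":0,"ay":0,"az":0,"tx":-0.004,"ty":0.006,"tz":0,"claw":1}]}}

```text
time_s: 23.32
eef_pos: [555.5, 71.5, 52.8]
ee_rot: [[0.994, 0.001, -0.114], [0.114, -0.002, 0.994], [0.001, -1.0, -0.002]]
ft_force: [-3.7, 0.5, 12.2]
opening: 0.101
```

Contact at the predicted height. Release.

Emit:
{"api": "arm_command", "payload": {"steps": [{"ax":0,"ay":0,"az":0,"tx":0,"ty":-0.003,"tz":0,"claw":1},{"ax":0,"ay":0,"az":0,"tx":0,"ty":-0.003,"tz":0,"claw":0.7},{"ax":0,"ay":0,"az":0,"tx":0,"ty":-0.003,"tz":0,"claw":0.5},{"ax":0,"ay":0,"az":0,"tx":0,"ty":-0.003,"tz":0,"claw":0.5},{"ax":0,"ay":0,"az":0,"tx":0,"ty":-0.03,"tz":0,"claw":0.5},{"ax":0,"ay":0,"az":0,"tx":0,"ty":-0.1,"tz":0,"claw":0.5},{"ax":0,"ay":0,"az":0,"tx":0,"ty":-0.25,"tz":0,"claw":0.4},{"ax":0,"ay":0,"az":0,"tx":0,"ty":-0.4,"tz":0,"claw":0.2},{"ax":0,"ay":0,"az":0,"tx":0,"ty":-0.4,"tz":0,"claw":0.2},{"ax":0,"ay":0,"az":0,"tx":0,"ty":-0.4,"tz":0,"claw":0.2}]}}

```text
time_s: 24.15
eef_pos: [556.5, 71.6, 155.1]
ee_rot: [[0.994, 0.005, -0.114], [0.114, -0.002, 0.994], [0.005, -1.0, -0.002]]
ft_force: [0.5, 0.2, -0.5]
opening: 0.399
```

```bash
python3 - <<'E'
from wells import *
from wt import *
o=env.observe();p=env.read_camera("wrist");T=wristT(p,o);print(o["eef_pos"],o["ft_force"],o["opening"])
cv2.imwrite("pics/o1.png",p["frame"][:,:,::-1])
print(go((398,-252.5,145),6.5))
t=env.read_camera("top")
for n,uv in dict(g1=(267,217),pink=(308,209),g2=(330,224),purple=(330,252)).items(): print(n,onz(t,uv,23))
E
```

```text
[556.49650762  71.64003374 155.13732868] [ 0.46062879  0.16992008 -0.51763855] 0.39898416874105336
ax 0.0006 ay 0.0001 az 0.0007 | tx -0.7735 ty 0.0349 tz -1.2165  dist 361 ang 0
g1 [437.00012947 -22.73056485  23.        ]
pink [ 461.19396222 -131.71047171   23.        ]
g2 [ 422.71852303 -190.83375934   23.        ]
purple [ 348.71351029 -191.6453353    23.        ]
```

View pics/o1.png

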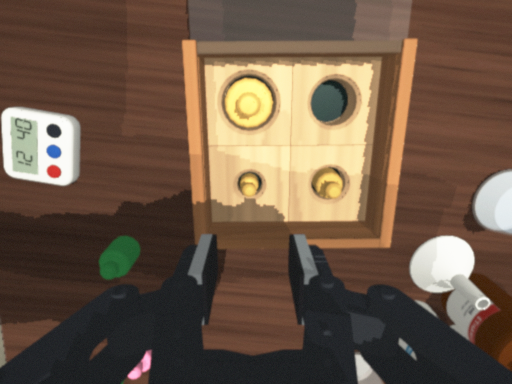

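Emit:
{"api": "arm_command", "payload": {"steps": [{"ax":0,"ay":0,"az":0,"tx":-0.64,"ty":0,"tz":-1,"claw":0.2},{"ax":0,"ay":0,"az":0,"tx":-0.64,"ty":0,"tz":-1,"claw":0.2},{"ax":0,"ay":0,"az":0,"tx":-0.64,"ty":0,"tz":-1,"claw":0.2},{"ax":0,"ay":0,"az":0,"tx":-0.64,"ty":0,"tz":-1,"claw":0.2},{"ax":0,"ay":0,"az":0,"tx":-0.64,"ty":0,"tz":-1,"claw":0.2},{"ax":0,"ay":0,"az":0,"tx":-0.64,"ty":0,"tz":-1,"claw":0.2},{"ax":0,"ay":0,"az":0,"tx":-0.7,"ty":0,"tz":-1,"claw":0.2},{"ax":0,"ay":0,"az":0,"tx":-0.77,"ty":0,"tz":-1,"claw":0.2},{"ax":0,"ay":0,"az":0,"tx":-0.77,"ty":0.03,"tz":-1,"claw":0.2},{"ax":0,"ay":0,"az":0,"tx":-0.77,"ty":0.03,"tz":-1,"claw":0.2}]}}

```text
time_s: 25.08
eef_pos: [390.5, -198.7, 144.0]
ee_rot: [[0.994, -0.001, -0.111], [0.111, 0.0, 0.994], [-0.001, -1.0, 0.0]]
ft_force: [-0.3, 0.8, 0.0]
opening: 0.404
```

```bash
python3 - <<'E'
from h import *
print(go((398.5,-252.5,140),6.5))
E
```

```text
ax -0.0001 ay -0.0008 az -0.0005 | tx 0.0079 ty 0.0158 tz -0.2175  dist 55 ang 0
```

Emit:
{"api": "arm_command", "payload": {"steps": [{"ax":0,"ay":-0.001,"az":0,"tx":0.008,"ty":0.016,"tz":-0.12,"claw":0.2},{"ax":0,"ay":-0.001,"az":0,"tx":0.008,"ty":0.016,"tz":-0.217,"claw":0.2},{"ax":0,"ay":-0.001,"az":0,"tx":0.008,"ty":0.016,"tz":-0.217,"claw":0.2},{"ax":0,"ay":-0.001,"az":0,"tx":0.008,"ty":0.016,"tz":-0.217,"claw":0.2}]}}

```text
time_s: 25.42
eef_pos: [399.0, -252.3, 139.2]
ee_rot: [[0.994, -0.003, -0.114], [0.114, 0.001, 0.994], [-0.002, -1.0, 0.001]]
ft_force: [-0.0, -0.0, 0.3]
opening: 0.399
```

```bash
python3 - <<'E'
from wells import *
from wt import *
o=env.observe();p=env.read_camera("wrist");T=wristT(p,o);print(o["eef_pos"],o["ft_force"],o["opening"])
cv2.imwrite("pics/q0.png",p["frame"][:,:,::-1])
x,e,a=fit(p,T,'medium',(398.5,-252.5));print(x,e,a)
drawW(p,T,'medium',x,"pics/q1.png")
print(go((*x,36.5),6.5))
E
```

```text
[ 399.01324548 -252.27349608  139.16780715] [-0.01607237 -0.03612752  0.26000441] 0.39882734231916367
[ 399.06649774 -254.48292077] 44.48627450980392 1264.0
ax -0.0005 ay 0.0003 az -0.0008 | tx 0.0008 ty 0.4112 tz -0.0126  dist 103 ang 0
```

View pics/q1.png

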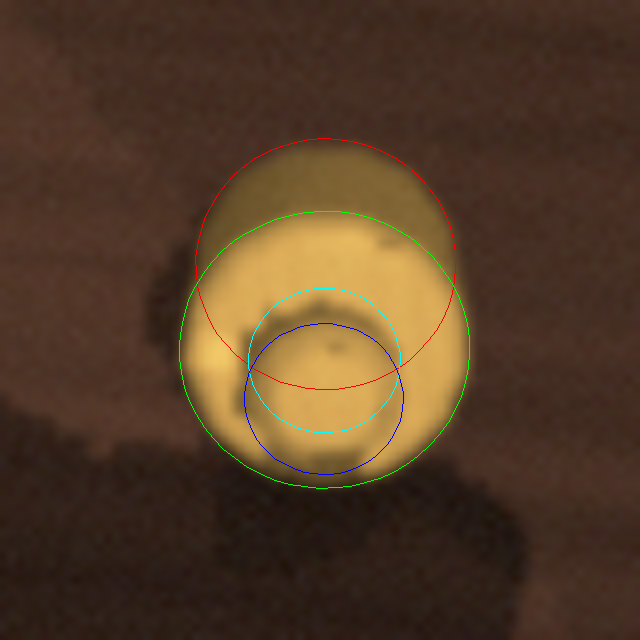

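View pics/q0.png

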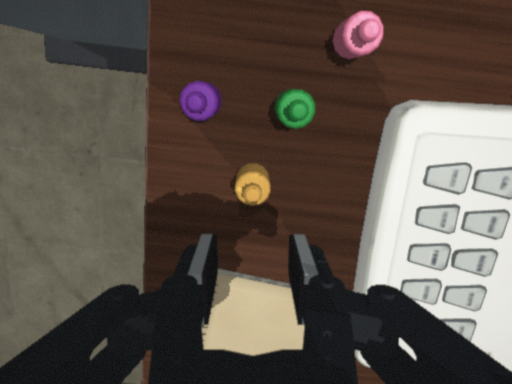

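Emit:
{"api": "arm_command", "payload": {"steps": [{"ax":0,"ay":0,"az":0,"tx":0,"ty":0.15,"tz":-0.009,"claw":0.2},{"ax":0,"ay":0,"az":0,"tx":0,"ty":0.28,"tz":-0.009,"claw":0.2},{"ax":0,"ay":0,"az":0,"tx":0,"ty":0.37,"tz":-0.009,"claw":0.2},{"ax":0,"ay":0,"az":0,"tx":0,"ty":0.411,"tz":-0.009,"claw":0.2},{"ax":0,"ay":0,"az":0,"tx":0,"ty":0.411,"tz":-0.009,"claw":0.2},{"ax":0,"ay":0,"az":0,"tx":0,"ty":0.411,"tz":-0.009,"claw":0.4},{"ax":0,"ay":0,"az":0,"tx":0,"ty":0.411,"tz":-0.009,"claw":0.5},{"ax":0,"ay":0,"az":0,"tx":0,"ty":0.411,"tz":-0.009,"claw":0.6},{"ax":0,"ay":0,"az":0,"tx":0,"ty":0.411,"tz":-0.009,"claw":1},{"ax":0,"ay":0,"az":0,"tx":0,"ty":0.411,"tz":-0.009,"claw":1},{"ax":0,"ay":0,"az":0,"tx":0,"ty":0.411,"tz":-0.009,"claw":1},{"ax":0,"ay":0,"az":0,"tx":0,"ty":0.411,"tz":-0.009,"claw":1}], "grip_force": 45}}

```text
time_s: 26.47
eef_pos: [399.2, -254.0, 37.6]
ee_rot: [[0.993, -0.001, -0.114], [0.114, 0.0, 0.993], [-0.001, -1.0, 0.0]]
ft_force: [-1.3, 0.8, 7.0]
opening: 0.141
```

Emit:
{"api": "arm_command", "payload": {"steps": [{"ax":0,"ay":0,"az":0,"tx":0,"ty":-0.03,"tz":0,"claw":1},{"ax":0,"ay":0,"az":0,"tx":0,"ty":-0.12,"tz":0,"claw":1},{"ax":0,"ay":0,"az":0,"tx":0,"ty":-0.25,"tz":0,"claw":1},{"ax":0,"ay":0,"az":0,"tx":0,"ty":-0.38,"tz":0,"claw":1},{"ax":0,"ay":0,"az":0,"tx":0,"ty":-0.47,"tz":0,"claw":1},{"ax":0,"ay":0,"az":0,"tx":0,"ty":-0.5,"tz":0,"claw":1},{"ax":0,"ay":0,"az":0,"tx":0,"ty":-0.5,"tz":0,"claw":1}]}}

```text
time_s: 27.05
eef_pos: [400.1, -254.6, 164.6]
ee_rot: [[0.993, 0.002, -0.114], [0.114, -0.002, 0.993], [0.001, -1.0, -0.002]]
ft_force: [0.3, 0.3, -2.7]
opening: 0.139
```

```bash
python3 - <<'E'
from wells import *
from wt import *
o=held('medium',37.5,'pics/r1.png')
print(o["eef_pos"],o["ft_force"],o["opening"])
w=model(np.array([582.5,107]),6.5)
print(go((*w['medium'],160),6.5))
E
```

```text
[ 400.08309576 -254.59501158  164.60683322] [ 0.34858435  0.29880264 -2.66355799] 0.13937576333324875
ax 0.0002 ay 0.0003 az -0.0001 | tx 1.0201 ty 0.0105 tz 1.4795  dist 449 ang 0
```

View pics/r1.png

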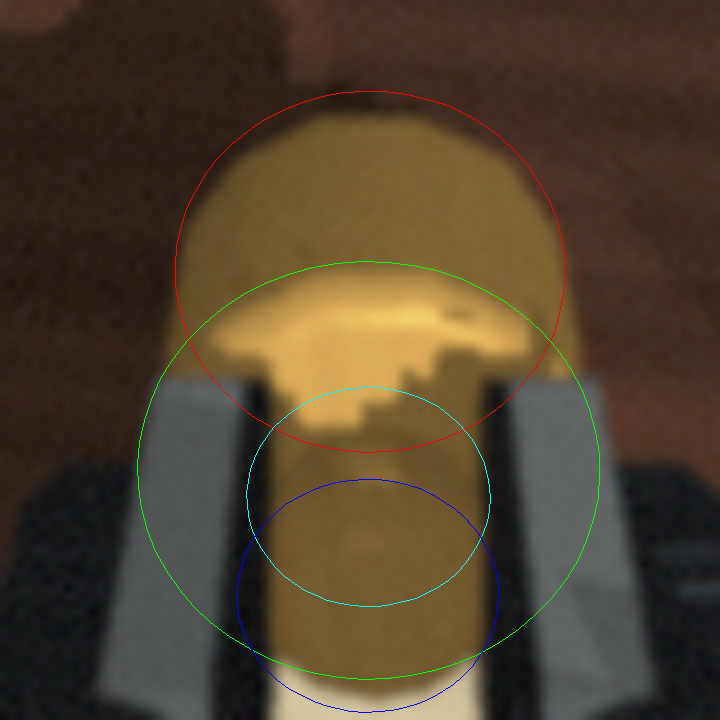

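Emit:
{"api": "arm_command", "payload": {"steps": [{"ax":0,"ay":0,"az":0,"tx":0.07,"ty":0,"tz":0.09,"claw":1},{"ax":0,"ay":0,"az":0,"tx":0.15,"ty":0,"tz":0.21,"claw":1},{"ax":0,"ay":0,"az":0,"tx":0.23,"ty":0,"tz":0.34,"claw":1},{"ax":0,"ay":0,"az":0,"tx":0.32,"ty":0,"tz":0.47,"claw":1},{"ax":0,"ay":0,"az":0,"tx":0.41,"ty":0,"tz":0.6,"claw":1},{"ax":0,"ay":0,"az":0,"tx":0.5,"ty":0,"tz":0.73,"claw":1},{"ax":0,"ay":0,"az":0,"tx":0.59,"ty":0,"tz":0.86,"claw":1},{"ax":0,"ay":0,"az":0,"tx":0.66,"ty":0,"tz":0.96,"claw":1},{"ax":0,"ay":0,"az":0,"tx":0.69,"ty":0,"tz":1,"claw":1},{"ax":0,"ay":0,"az":0,"tx":0.69,"ty":0,"tz":1,"claw":1}]}}

```text
time_s: 27.93
eef_pos: [542.6, 16.3, 160.8]
ee_rot: [[0.993, -0.003, -0.117], [0.117, -0.0, 0.993], [-0.003, -1.0, 0.0]]
ft_force: [-1.7, -0.9, -1.5]
opening: 0.143
```

```bash
python3 - <<'E'
from wells import *
o=env.observe();print(o["eef_pos"],o["ft_force"],o["opening"])
w=model(np.array([582.5,107]),6.5)
print(go((*(w['medium']+[.5,0]),100),6.5))
E
```

```text
[542.5919353   16.2646222  160.84270931] [-1.65627513 -0.9146581  -1.52245736] 0.14347628829343648
ax -0.0001 ay 0.0013 az -0.0008 | tx 0.3322 ty 0.2426 tz 0.4689  dist 156 ang 0
```

Emit:
{"api": "arm_command", "payload": {"steps": [{"ax":0,"ay":0.001,"az":-0.001,"tx":0.07,"ty":0,"tz":0.1,"claw":1},{"ax":0,"ay":0.001,"az":-0.001,"tx":0.15,"ty":0,"tz":0.21,"claw":1},{"ax":0,"ay":0.001,"az":-0.001,"tx":0.23,"ty":0,"tz":0.33,"claw":1},{"ax":0,"ay":0.001,"az":-0.001,"tx":0.3,"ty":0,"tz":0.43,"claw":1},{"ax":0,"ay":0.001,"az":-0.001,"tx":0.333,"ty":0,"tz":0.469,"claw":1},{"ax":0,"ay":0.001,"az":-0.001,"tx":0.333,"ty":0.03,"tz":0.469,"claw":1},{"ax":0,"ay":0.001,"az":-0.001,"tx":0.333,"ty":0.13,"tz":0.469,"claw":1},{"ax":0,"ay":0.001,"az":-0.001,"tx":0.333,"ty":0.21,"tz":0.469,"claw":1},{"ax":0,"ay":0.001,"az":-0.001,"tx":0.333,"ty":0.27,"tz":0.469,"claw":1},{"ax":0,"ay":0.001,"az":-0.001,"tx":0.333,"ty":0.27,"tz":0.469,"claw":1},{"ax":0,"ay":0.001,"az":-0.001,"tx":0.333,"ty":0.27,"tz":0.469,"claw":1}]}}

```text
time_s: 28.85
eef_pos: [610.3, 141.1, 92.2]
ee_rot: [[0.994, -0.002, -0.113], [0.113, -0.0, 0.994], [-0.002, -1.0, 0.0]]
ft_force: [-0.4, -0.2, -1.9]
opening: 0.142
```

```bash
python3 - <<'E'
from wells import *
o=env.observe();p=env.read_camera("wrist");T=wristT(p,o);print(o["eef_pos"],o["ft_force"],o["opening"])
draw(p,T,(582.5,107),6.5,"pics/r2.png",(130,100,380,290),3)
w=model(np.array([582.5,107]),6.5)
print(go((*(w['medium']+[.5,0]),60),6.5))
E
```

```text
[610.26399725 141.13995939  92.21945725] [-0.38088179 -0.18684807 -1.91227947] 0.14249143342293016
ax -0.0000 ay -0.0000 az -0.0000 | tx 0.0010 ty 0.1331 tz 0.0039  dist 33 ang 0
```

View pics/r2.png

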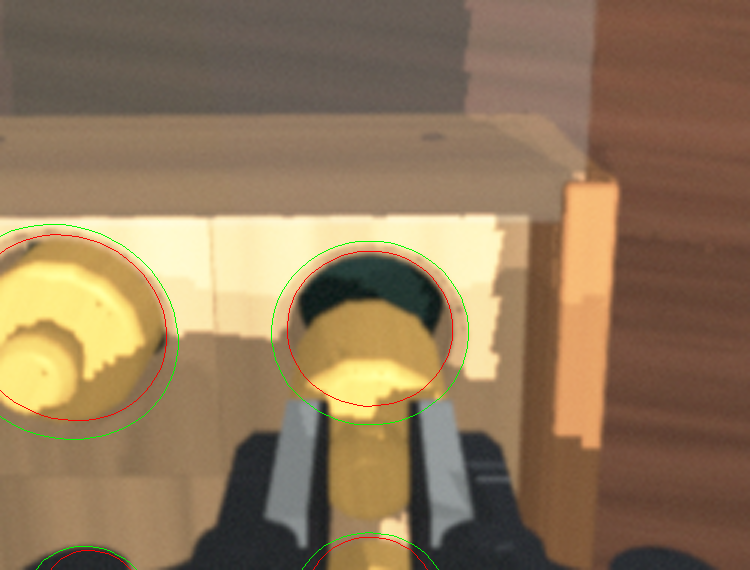

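Aligned. Lower to just above the floor.

Emit:
{"api": "arm_command", "payload": {"steps": [{"ax":0,"ay":0,"az":0,"tx":0.002,"ty":0.02,"tz":0.004,"claw":1},{"ax":0,"ay":0,"az":0,"tx":0.002,"ty":0.05,"tz":0.004,"claw":1},{"ax":0,"ay":0,"az":0,"tx":0.002,"ty":0.08,"tz":0.004,"claw":1},{"ax":0,"ay":0,"az":0,"tx":0.002,"ty":0.11,"tz":0.004,"claw":1},{"ax":0,"ay":0,"az":0,"tx":0.002,"ty":0.13,"tz":0.004,"claw":1},{"ax":0,"ay":0,"az":0,"tx":0.002,"ty":0.136,"tz":0.004,"claw":1},{"ax":0,"ay":0,"az":0,"tx":0.002,"ty":0.136,"tz":0.004,"claw":1},{"ax":0,"ay":0,"az":0,"tx":0.002,"ty":0.136,"tz":0.004,"claw":1}]}}

```text
time_s: 29.57
eef_pos: [611.5, 142.5, 59.4]
ee_rot: [[0.994, -0.0, -0.113], [0.113, 0.0, 0.994], [-0.0, -1.0, 0.0]]
ft_force: [0.4, 0.2, -1.2]
opening: 0.143
```

Emit:
{"api": "arm_command", "payload": {"steps": [{"ax":0,"ay":0,"az":0,"tx":0,"ty":0.004,"tz":0,"claw":1},{"ax":0,"ay":0,"az":0,"tx":0,"ty":0.008,"tz":0,"claw":1},{"ax":0,"ay":0,"az":0,"tx":0,"ty":0.011,"tz":0,"claw":1},{"ax":0,"ay":0,"az":0,"tx":0,"ty":0.014,"tz":0,"claw":1},{"ax":0,"ay":0,"az":0,"tx":0,"ty":0.014,"tz":0,"claw":1}]}}

```text
time_s: 29.98
eef_pos: [611.7, 142.6, 56.6]
ee_rot: [[0.994, 0.001, -0.113], [0.113, 0.0, 0.994], [0.001, -1.0, 0.0]]
ft_force: [-3.8, 0.7, 6.1]
opening: 0.147
```

Contact. Release and rise.

Emit:
{"api": "arm_command", "payload": {"steps": [{"ax":0,"ay":0,"az":0,"tx":0,"ty":-0.002,"tz":0,"claw":1},{"ax":0,"ay":0,"az":0,"tx":0,"ty":-0.002,"tz":0,"claw":0.62},{"ax":0,"ay":0,"az":0,"tx":0,"ty":-0.002,"tz":0,"claw":0.42},{"ax":0,"ay":0,"az":0,"tx":0,"ty":-0.002,"tz":0,"claw":0.42},{"ax":0,"ay":0,"az":0,"tx":0,"ty":-0.03,"tz":0,"claw":0.42},{"ax":0,"ay":0,"az":0,"tx":0,"ty":-0.1,"tz":0,"claw":0.42},{"ax":0,"ay":0,"az":0,"tx":0,"ty":-0.25,"tz":0,"claw":0.4},{"ax":0,"ay":0,"az":0,"tx":0,"ty":-0.4,"tz":0,"claw":0.2},{"ax":0,"ay":0,"az":0,"tx":0,"ty":-0.4,"tz":0,"claw":0.2},{"ax":0,"ay":0,"az":0,"tx":0,"ty":-0.4,"tz":0,"claw":0.2}]}}

```text
time_s: 30.82
eef_pos: [612.8, 142.7, 159.2]
ee_rot: [[0.994, 0.005, -0.113], [0.113, 0.001, 0.994], [0.005, -1.0, -0.0]]
ft_force: [0.5, -0.6, -1.1]
opening: 0.402
```

```bash
python3 - <<'E'
from wells import *
from wt import *
o=env.observe();p=env.read_camera("wrist");T=wristT(p,o);print(o["eef_pos"],o["ft_force"],o["opening"])
cv2.imwrite("pics/s1.png",p["frame"][:,:,::-1])
print(go((568,241,170),96.5))
t=env.read_camera("top");cv2.imwrite("pics/s2.png",cv2.resize(t["frame"][100:260,100:380,::-1],None,fx=2.8,fy=2.8,interpolation=cv2.INTER_CUBIC))
E
```

```text
[612.75190192 142.68128905 159.19508694] [ 0.49371528 -0.60528354 -1.05526376] 0.4015224410518422
ax 0.0006 ay -0.5000 az 0.0006 | tx -0.1297 ty -0.0506 tz 0.4111  dist 108 ang 90
```

View pics/s1.png

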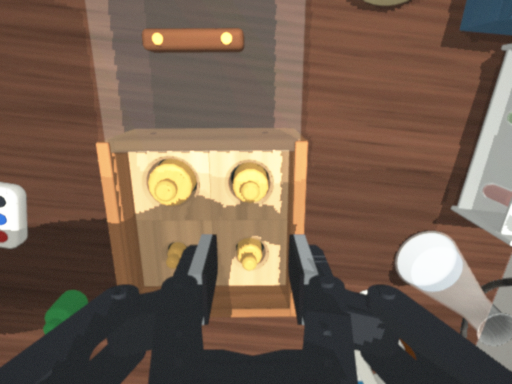

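View pics/s2.png

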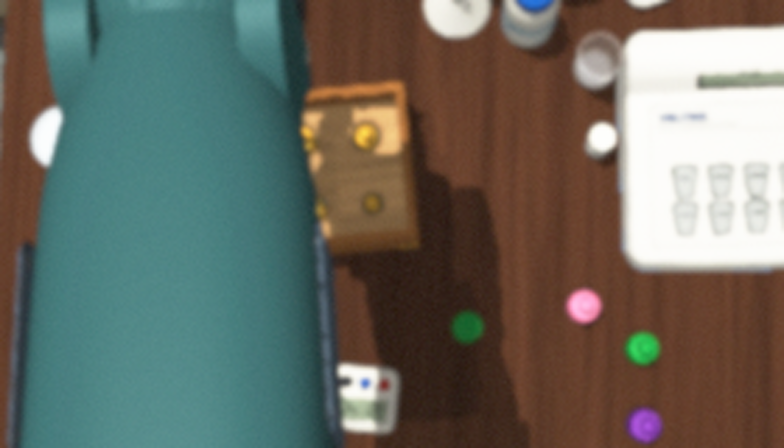

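All four are seated: large (170,186), medium (250,184), small (249,252), tiny (178,253). The cover's bar caps are at (157,38) and (227,38).

```bash
python3 - <<'E'
from h import *
o=env.observe();p=env.read_camera("wrist");T=wristT(p,o)
a=onz(p,(157.5,38.5),93.,T);b=onz(p,(226.5,38),93.,T);c=(a+b)/2;print(a,b,c)
print(go((c[0]-8,c[1],150),96.5,o))
E
```

```text
[545.80807682 237.93347865  93.        ] [585.33783089 242.68327375  93.        ] [565.57295386 240.3083762   93.        ]
ax 0.0001 ay -0.5000 az 0.0001 | tx -0.1694 ty 0.0255 tz 0.4130  dist 112 ang 90
```

Emit:
{"api": "arm_command", "payload": {"steps": [{"ax":0,"ay":-0.1,"az":0,"tx":-0.17,"ty":0,"tz":0.41,"claw":0.2},{"ax":0,"ay":-0.2,"az":0,"tx":-0.17,"ty":0,"tz":0.41,"claw":0.2},{"ax":0,"ay":-0.3,"az":0,"tx":-0.17,"ty":0,"tz":0.41,"claw":0.2},{"ax":0,"ay":-0.4,"az":0,"tx":-0.17,"ty":0,"tz":0.41,"claw":0.2},{"ax":0,"ay":-0.5,"az":0,"tx":-0.17,"ty":0,"tz":0.41,"claw":0.2},{"ax":0,"ay":-0.5,"az":0,"tx":-0.17,"ty":0,"tz":0.41,"claw":0.2},{"ax":0,"ay":-0.5,"az":0,"tx":-0.17,"ty":0,"tz":0.41,"claw":0.2},{"ax":0,"ay":-0.5,"az":0,"tx":-0.17,"ty":0,"tz":0.41,"claw":0.2},{"ax":0,"ay":-0.5,"az":0,"tx":-0.17,"ty":0,"tz":0.41,"claw":0.2},{"ax":0,"ay":-0.5,"az":0,"tx":-0.17,"ty":0,"tz":0.41,"claw":0.2},{"ax":0,"ay":-0.5,"az":0,"tx":-0.17,"ty":0,"tz":0.41,"claw":0.2},{"ax":0,"ay":-0.5,"az":0,"tx":-0.17,"ty":0,"tz":0.41,"claw":0.2},{"ax":0,"ay":-0.5,"az":0,"tx":-0.17,"ty":0,"tz":0.41,"claw":0.2},{"ax":0,"ay":-0.5,"az":0,"tx":-0.17,"ty":0,"tz":0.41,"claw":0.2}]}}

```text
time_s: 32.13
eef_pos: [556.7, 239.4, 154.7]
ee_rot: [[-0.117, -0.003, -0.993], [0.993, -0.001, -0.117], [-0.0, -1.0, 0.003]]
ft_force: [-0.8, -0.1, 0.4]
opening: 0.402
```

```bash
python3 - <<'E'
from h import *
o=env.observe();p=env.read_camera("wrist");T=wristT(p,o);print(o["eef_pos"])
cv2.imwrite("pics/t1.png",p["frame"][:,:,::-1])
for X in ([545.8,237.9,93],[585.3,242.7,93]): print(proj(p,X,T))
print(go((565,240.5,79),96.5,o))
E
```

```text
[556.65669662 239.35747672 154.72048368]
[251.81906292 188.93474642]
[252.12233986 243.94081497]
ax -0.0009 ay 0.0011 az -0.0001 | tx 0.0007 ty 0.3028 tz -0.0345  dist 76 ang 0
```

View pics/t1.png

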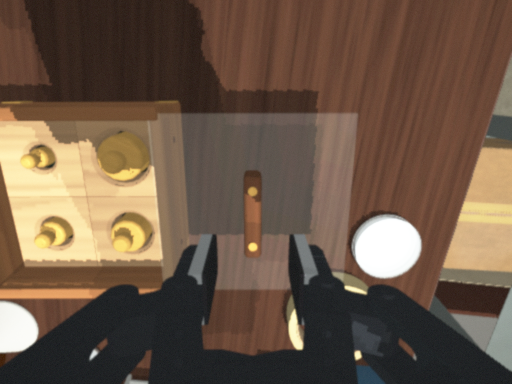

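Emit:
{"api": "arm_command", "payload": {"steps": [{"ax":-0.001,"ay":0.001,"az":0,"tx":0.001,"ty":0.12,"tz":-0.034,"claw":0.2},{"ax":-0.001,"ay":0.001,"az":0,"tx":0.001,"ty":0.24,"tz":-0.034,"claw":0.2},{"ax":-0.001,"ay":0.001,"az":0,"tx":0.001,"ty":0.298,"tz":-0.034,"claw":0.2},{"ax":-0.001,"ay":0.001,"az":0,"tx":0.001,"ty":0.298,"tz":-0.034,"claw":0.2},{"ax":-0.001,"ay":0.001,"az":0,"tx":0.001,"ty":0.298,"tz":-0.034,"claw":0.2},{"ax":-0.001,"ay":0.001,"az":0,"tx":0.001,"ty":0.298,"tz":-0.034,"claw":1},{"ax":-0.001,"ay":0.001,"az":0,"tx":0.001,"ty":0.298,"tz":-0.034,"claw":1},{"ax":-0.001,"ay":0.001,"az":0,"tx":0.001,"ty":0.298,"tz":-0.034,"claw":1},{"ax":-0.001,"ay":0.001,"az":0,"tx":0.001,"ty":0.298,"tz":-0.034,"claw":1},{"ax":-0.001,"ay":0.001,"az":0,"tx":0.001,"ty":0.298,"tz":-0.034,"claw":1}], "grip_force": 20}}

```text
time_s: 33.02
eef_pos: [565.8, 240.3, 81.8]
ee_rot: [[-0.108, 0.003, -0.994], [0.994, -0.001, -0.108], [-0.001, -1.0, -0.003]]
ft_force: [-0.0, -5.2, 7.4]
opening: 0.135
```

```bash
python3 - <<'E'
from h import *
print(go((582.5,107,81),96.5))
E
```

```text
ax 0.0010 ay -0.0016 az -0.0003 | tx -0.5371 ty 0.0036 tz -0.0089  dist 134 ang 0
```

Emit:
{"api": "arm_command", "payload": {"steps": [{"ax":0,"ay":-0.001,"az":0,"tx":-0.06,"ty":-0.003,"tz":-0.001,"claw":1},{"ax":0,"ay":-0.001,"az":0,"tx":-0.14,"ty":-0.003,"tz":-0.002,"claw":1},{"ax":0,"ay":-0.001,"az":0,"tx":-0.22,"ty":-0.003,"tz":-0.003,"claw":1},{"ax":0,"ay":-0.001,"az":0,"tx":-0.3,"ty":-0.003,"tz":-0.005,"claw":1},{"ax":0,"ay":-0.001,"az":0,"tx":-0.38,"ty":-0.003,"tz":-0.006,"claw":1},{"ax":0,"ay":-0.001,"az":0,"tx":-0.45,"ty":-0.003,"tz":-0.007,"claw":1},{"ax":0,"ay":-0.001,"az":0,"tx":-0.5,"ty":-0.003,"tz":-0.008,"claw":1},{"ax":0,"ay":-0.001,"az":0,"tx":-0.525,"ty":-0.003,"tz":-0.009,"claw":1},{"ax":0,"ay":-0.001,"az":0,"tx":-0.54,"ty":-0.003,"tz":-0.009,"claw":1},{"ax":0,"ay":-0.001,"az":0,"tx":-0.54,"ty":-0.003,"tz":-0.009,"claw":1},{"ax":0,"ay":-0.001,"az":0,"tx":-0.54,"ty":-0.003,"tz":-0.009,"claw":1}]}}

```text
time_s: 33.93
eef_pos: [581.7, 107.1, 82.3]
ee_rot: [[-0.112, 0.001, -0.994], [0.994, 0.0, -0.112], [0.0, -1.0, -0.001]]
ft_force: [-4.8, 2.5, -9.2]
opening: 0.136
```

Emit:
{"api": "arm_command", "payload": {"steps": [{"ax":0,"ay":0,"az":0,"tx":-0.006,"ty":0.003,"tz":0,"claw":1},{"ax":0,"ay":0,"az":0,"tx":-0.012,"ty":0.003,"tz":0,"claw":1},{"ax":0,"ay":0,"az":0,"tx":-0.012,"ty":0.003,"tz":0,"claw":1},{"ax":0,"ay":0,"az":0,"tx":-0.012,"ty":0.003,"tz":0,"claw":1}]}}

```text
time_s: 34.27
eef_pos: [581.7, 106.9, 82.3]
ee_rot: [[-0.114, 0.002, -0.994], [0.994, 0.005, -0.114], [0.005, -1.0, -0.002]]
ft_force: [-6.0, 15.8, 1.5]
opening: 0.129
```

Emit:
{"api": "arm_command", "payload": {"steps": [{"ax":0,"ay":0,"az":0,"tx":0,"ty":0,"tz":0,"claw":0.2},{"ax":0,"ay":0,"az":0,"tx":0,"ty":0,"tz":0,"claw":0.2},{"ax":0,"ay":0,"az":0,"tx":0,"ty":0,"tz":0,"claw":0.2},{"ax":0,"ay":0,"az":0,"tx":0,"ty":0,"tz":0,"claw":0.2},{"ax":0,"ay":0,"az":0,"tx":0,"ty":-0.1,"tz":0,"claw":0.2},{"ax":0,"ay":0,"az":0,"tx":0,"ty":-0.25,"tz":0,"claw":0.2},{"ax":0,"ay":0,"az":0,"tx":0,"ty":-0.45,"tz":0.1,"claw":0.2},{"ax":0,"ay":0,"az":0,"tx":0,"ty":-0.5,"tz":0.1,"claw":0.2},{"ax":0,"ay":0,"az":0,"tx":0,"ty":-0.5,"tz":0.1,"claw":0.2},{"ax":0,"ay":0,"az":0,"tx":0,"ty":-0.5,"tz":0.1,"claw":0.2},{"ax":0,"ay":0,"az":0,"tx":0,"ty":-0.5,"tz":0.1,"claw":0.2}]}}

```text
time_s: 35.18
eef_pos: [556.7, 103.3, 206.8]
ee_rot: [[-0.113, 0.002, -0.994], [0.994, 0.005, -0.113], [0.005, -1.0, -0.002]]
ft_force: [0.1, 0.8, -0.9]
opening: 0.399
```

```bash
python3 - <<'E'
from h import *
o=env.observe();p=env.read_camera("wrist");T=wristT(p,o);print(o["eef_pos"],o["ft_force"])
cv2.imwrite("pics/u1.png",p["frame"][:,:,::-1])
s=env.read_camera("side");cv2.imwrite("pics/u2.png",cv2.resize(s["frame"][110:340,120:400,::-1],None,fx=2.6,fy=2.6))
print(proj(p,[582.5-.0,107,93],T))
E
```

```text
[556.74656576 103.30697127 206.82027318] [ 0.0835733   0.80435875 -0.91261122]
[252.43918262 211.69437075]
```

View pics/u1.png

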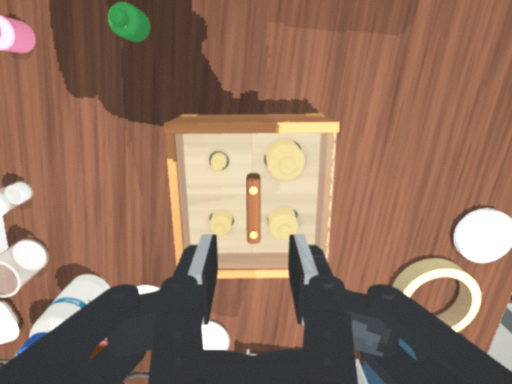

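View pics/u2.png

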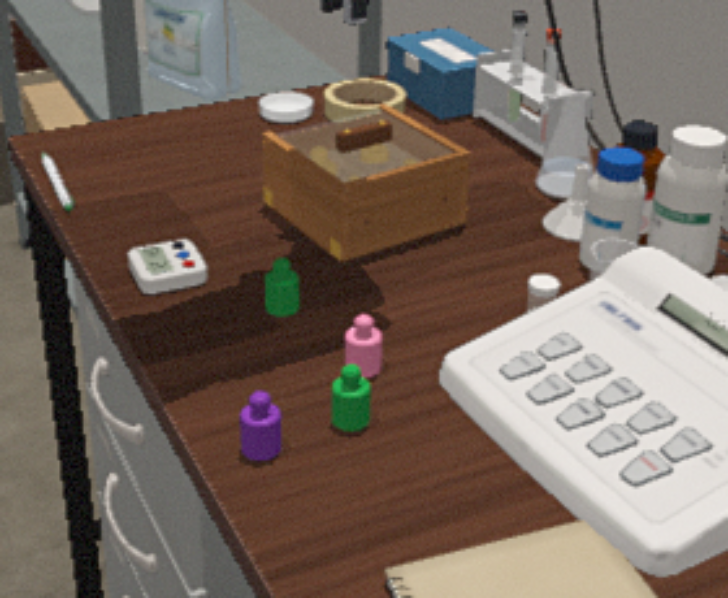

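The bar is at (253,213), and a shut cover projects to (252,212). All four weights show upright in their own wells under the clear plate, and nothing is touching.

```bash
python3 - <<'E'
from bench import env
print(env.finish_job())
E
```

```text
the job is handed in; nothing more can be done
None
```

The four brass weights are in their wells and the cover is shut. I handed the job in at about 35 s of the 112 s allowed. I slid the cover open to its stop, then picked up each weight by its knob. I lowered each one until the wrist felt the well floor, always within about 0.2 mm of the height I expected, and only then let go. The order was large, small, tiny, medium. Last, I slid the cover closed.

**Last checks:**
- **Cover:** it travelled 134 mm and then met its stop, pushing back at about 16 N with no further movement. The bar appeared within 2 px of where a shut cover should put it.
- **Weights:** the wrist picture shows all four upright in their own wells. The green, pink and purple look-alikes were left alone.
- **Robot:** the gripper was clear, with the wrist force back to about zero.

**Disagreements:**
- **Cover opening:** the travel came to only about 130 mm, so the cover seems to have started about 4 mm open. I did not confirm that separately.
- **Grip width:** the gripper read 1.5 to 3 mm narrower than each knob.
- **Overlays:** in the wrist picture, the held weights looked slightly smaller than my overlay predicted. The floor contact heights showed no slip.
- **Automatic fit:** it matched poorly for the small and tiny weights in bright light, so I relied on the overlays instead.

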